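Rack the lino blocks and swing the keeper bar shut

TASK

Stand every lino block that is on the worktop on its short edge in the drying rack, one to a slot, leaning back on the slanted divider behind it with its carved face forward (away from that divider). Then swing the keeper bar shut, without lifting it: with its forked heel staying at the steel post, push it round until it lies straight along the open side of the rack, and leave the jar and the ink tin where they are.

Things in the scene. Friction and masses are not known exactly. Their poses are not given: they have to be found in the camera images.
- rack: Fixed drying rack, 4 slots in a row. Origin: underside centre; x to its back, z up. Board x -100 to 100, y -35 to 44 mm, top at z = 8. Five dividers (8 thick, y -26 to 26, tops at z = 62 mm) lean 30 degrees from upright, tops towards +x; slots are 25 mm wide, their floors square to the dividers. Wall on the +y side, 28 mm high; the -y side is open (the keeper bar shuts it). Fill back slots first.
- slot_1 (a point): Slot 1 (1 = front, 4 = back): the lowest point of its V at mid-width, where the front face of the leaning divider behind it meets the slot floor, which rises forward (rack x = -38, y = 0, z = 8 mm); axes as the rack's. The low edge of a racked block's back lies here, its back leaning 30 degrees on the divider.
- slot_2 (a point): Slot 2 (1 = front, 4 = back): the lowest point of its V at mid-width, where the front face of the leaning divider behind it meets the slot floor, which rises forward (rack x = 0, y = 0, z = 8 mm); axes as the rack's. The low edge of a racked block's back lies here, its back leaning 30 degrees on the divider.
- slot_3 (a point): Slot 3 (1 = front, 4 = back): the lowest point of its V at mid-width, where the front face of the leaning divider behind it meets the slot floor, which rises forward (rack x = 38, y = 0, z = 8 mm); axes as the rack's. The low edge of a racked block's back lies here, its back leaning 30 degrees on the divider.
- slot_4 (a point): Slot 4 (1 = front, 4 = back): the lowest point of its V at mid-width, where the front face of the leaning divider behind it meets the slot floor, which rises forward (rack x = 76, y = 0, z = 8 mm); axes as the rack's. The low edge of a racked block's back lies here, its back leaning 30 degrees on the divider.
- rack_post (a point): Foot of the fixed upright steel post, 16 mm in diameter and 46 mm high, off the rack's front right corner: at x = -125, y = -82 mm in the rack's frame; axes as the rack's. The keeper bar pivots about it.
- keeper_bar: Dark wooden bar, 30 mm high, 0.3 kg. Origin: on its underside, at the centre of the metal fork that straddles the post (2 mm play); x to its free end, z up. Wood: x -20 to 240, y 10 to 46 mm; fork cheeks 8 mm thick at x = -14.5 and 14.5, y -12 to 12. Starts swung out clockwise 0.35 to 0.9 rad. Shut: x as the rack's x, its +y face 1 mm off the board; push its -y face near the free end to shut it.
- block_a: A linocut block, 100 x 56 x 16 mm, 0.1 kg: a pale wooden mount with a carved green face. Origin: centre of its underside (the bare wooden back); x along its 100 mm length, y along its 56 mm width, z out of the carved face. Starts flat on the worktop, carved face up, some in front of the hotplate (front at world x 0.51 m, knob to 0.50, 86 mm high); absent (None) in some runs.
- block_b: A linocut block, 100 x 56 x 16 mm, 0.1 kg: a pale wooden mount with a carved blue face. Origin: centre of its underside (the bare wooden back); x along its 100 mm length, y along its 56 mm width, z out of the carved face. Starts flat on the worktop, carved face up, some in front of the hotplate (front at world x 0.51 m, knob to 0.50, 86 mm high); absent (None) in some runs.
- block_c: A linocut block, 100 x 56 x 16 mm, 0.1 kg: a pale wooden mount with a carved reddish brown face. Origin: centre of its underside (the bare wooden back); x along its 100 mm length, y along its 56 mm width, z out of the carved face. Starts flat on the worktop, carved face up, some in front of the hotplate (front at world x 0.51 m, knob to 0.50, 86 mm high); absent (None) in some runs.
- block_d: A linocut block, 100 x 56 x 16 mm, 0.1 kg: a pale wooden mount with a carved grey face. Origin: centre of its underside (the bare wooden back); x along its 100 mm length, y along its 56 mm width, z out of the carved face. Starts flat on the worktop, carved face up, some in front of the hotplate (front at world x 0.51 m, knob to 0.50, 86 mm high); absent (None) in some runs.
- jar: Bystander: amber jar with a grey lid, 62 mm across, 88 mm high, standing on the pale blue glass slab (6 mm thick); origin at its underside. Not to be moved.
- ink_tin: Bystander: small pale ink tin, 61 mm across, 88 mm high, standing on the worktop; origin at its underside. Not to be moved.

How it is judged:
On the way, in this order (a step that is already met when the one before it is completed fails the run):
1. every block stands in the rack (x of block_a in the frame of rack between -0.035 and 0.12 m and y of block_a in the frame of rack between -0.014 and 0.014 m and z of block_a in the frame of rack between 0.041 and 0.062 m and angle between block_a's own z axis and vertical between 0.75 and 1.25 rad and angle between the y axis of each of block_a, block_b, block_c, block_d and the y axis of rack, either way round below 0.25 rad and x of block_b in the frame of rack between -0.035 and 0.12 m and y of block_b in the frame of rack between -0.014 and 0.014 m and z of block_b in the frame of rack between 0.041 and 0.062 m and angle between block_b's own z axis and vertical between 0.75 and 1.25 rad and x of block_c in the frame of rack between -0.035 and 0.12 m and y of block_c in the frame of rack between -0.014 and 0.014 m and z of block_c in the frame of rack between 0.041 and 0.062 m and angle between block_c's own z axis and vertical between 0.75 and 1.25 rad and x of block_d in the frame of rack between -0.035 and 0.12 m and y of block_d in the frame of rack between -0.014 and 0.014 m and z of block_d in the frame of rack between 0.041 and 0.062 m and angle between block_d's own z axis and vertical between 0.75 and 1.25 rad), for 0.2 s.
2. the keeper bar is swung shut (horizontal distance between keeper_bar and rack_post below 0.009 m and angle between the x axis of keeper_bar and the x axis of rack, either way round below 0.06 rad and z of keeper_bar in the frame of rack below 0.006 m), for 0.2 s.
At the end, for the whole second after the job is handed in: Every block stands on a short edge in a slot: back centre within 14 mm of the rack's mid line and 41 to 62 mm up, carved face forward, leaning back 18 to 47 degrees, square within 0.25 rad. Bar flat on the bench, parallel to the rack within 0.06 rad, fork within 9 mm of the post; all at rest (all of step 1 and all of step 2 and linear speed of each of block_a, block_b, block_c, block_d, keeper_bar below 0.02 m/s); the robot touches nothing.
It fails at once if the keeper bar is lifted more than 3 cm (height (world z) of keeper_bar above 0.03 m).
It fails at once if the heel of the keeper bar is taken more than 8 cm from the post (horizontal distance between keeper_bar and rack_post above 0.08 m).
It fails at once if the jar is moved more than 3 cm (distance of jar from where it was at the start of the episode above 0.03 m).
It fails at once if the ink tin is moved more than 3 cm (distance of ink_tin from where it was at the start of the episode above 0.03 m).
Of block_a, block_b, block_c, block_d only 3 to 4 are there at a start; the rules pass over those that are not, and their reading is None.
At some moment in a run one of keeper_bar may be knocked a few centimetres aside while the robot is not near it.
It also fails if it takes over 205 s, if anything falls off the work surface, if the arm or the gripper's body presses on something with over 40 N, if the wrist force passes 120 N, or if a joint passes its speed limit or range.

ROBOT

A 6-joint arm with a two-finger parallel gripper is mounted at the origin on a cart in front of the work surface, level with it; the furniture and walls round the work are solid. World frame = base frame: x ahead of the robot, y to its left, z up, the work surface at z = 0. Lengths are in m, angles in rad, forces in N, time in s.
With the tool pointing down it reaches from about 0.25 to 0.775 m from the base axis. Payload 4 kg.
Tool frame: the origin (TCP) lies at the centre of the arm's flange, where the gripper is bolted on; the fingertips stand 199 mm ahead of it and the grasp point (between the pads) lies 180 mm ahead of it (robot.tcp_to_tips is the z of the fingertips in the tool frame, in m); z points along the fingers, y is the line along which they close (so a half turn about z gives the same grasp; the last joint's range is limited). The gripper opens to 94 mm and grips with 3 to 60 N. Pads are 16 mm wide; open, the fingers measure 119 mm over their backs; the gripper's body (75 mm by 177 mm) begins 78 mm behind the grasp point.
Start: joints at [-1.261, 0.087, 1.371, -0, 1.684, -0.103], TCP at [0.221, -0.504, 0.405] pointing down, gripper open.
Joint ranges: [-3.1, 3.1], [-0.76, 2.03], [0.27, 2.55], [-1.08, 4.22], [0.17, 2.65], [-2.57, 2.57]. Speed limits (rad/s): [2.79, 2.79, 3.14, 3.14, 3.14, 3.14].

INTERFACE

Orientations are given as [roll, pitch, yaw] about the fixed x, y, z axes, in that order (R = Rz(yaw) Ry(pitch) Rx(roll)).
In Python, from bench import robot gives the robot as it stands.
- The arm moves only by the tool play_rows, never from a script. Its arguments are lists of equal length, an entry for each row: "translation": the shift along the tool's x, y, z scaled (see below), a list of three; "twist": the turn, a rotation vector about the tool's x, y, z scaled (see below), a list of three; "gripper": the opening, from -1 (shut) to 1 (fully open). A call has 1 to 8 rows; each row shifts and turns the commanded pose from where the row before left it, along the tool's axes as they then stand; what a row does not reach is not made up. The controller multiplies each number of a shift by 0.04 m and each number of a turn by 0.1 rad. A row lasts 1/10 s, in which the tool goes at most 50 mm and 8.59 degrees, less where a joint would pass 70% of its speed; a pose out of reach is approached as far as the arm can. A call with a number of a shift or a turn outside -1 to 1 is refused whole. A call with a gripper value outside its range is refused whole. The fingers move at their own pace and stop on an object; the grip force is fixed at half the most. Time passes only in rows, so rows that do not move let the fingers close. It gives the time, the measured TCP pose, the force, the opening and the grip force at its end, in the units of the state.
- robot.get_obs(): the state, without advancing time (a new reading comes with each control period).
- robot.snapshot(name): name is "scene" or "top"; returns the picture (420x560x3 uint8, red, green, blue); there is no depth.
- robot.camera_model(name): a dict with "camera_matrix" (3x3 intrinsics, pixels), "rvec" (rotation vector, rad) and "tvec" (3), from world to camera coordinates, as OpenCV has them. Camera axes: x right, y down, z forward; pixel columns grow to the right and rows downward; lengths in m; the calibration is good to about 2 mm. A picture is of the moment at which its call begins. camera_model takes no time and is no camera call.
- robot.close_job(): hands the job in; it is judged then, once.
Trained networks look in the newest picture that a camera, given by its name, has taken for a name from the list of things; names that differ only in an ending like _2 or _b are one class to them, and where a whole thing is asked for, a point or a joint stands for the part that bears it (a point fixed in the world has none). Each returns a list of dicts, best first, with "score" (0 to 1); they miss things now and then, are a little off and sometimes report something else, mostly with a low value. They report only what shows in the picture. A call takes as long as a camera call.
- robot.recognise(name, camera): "centre" ([x, y, z] in m, in world coordinates, good to about 4 mm: the middle of the surface that is visible of it).
- robot.spot_point(name, camera): "centre" ([x, y, z] in m, in world coordinates, good to about 4 mm: a listed point, or the origin of a listed thing).
The state is a dict: "time": time; "joint_positions": joint angles; "qvel": joint speeds; "joint_torque": joint torques, N m; "tool_pos": TCP position; "ee_rot": TCP orientation; "wrist_force": force on the tool from outside, world axes, zero at the start; "wrist_torque": the same for the moment, N m; "width": finger opening in m; "finger_force": force on a finger pad.
Only numpy, scipy, OpenCV 4.12 (cv2) and the standard library are available. Lean on these libraries where they do the work, as an engineer would, in place of code of your own. Each camera call takes 0.05 s, during which the arm holds its last target. There are 200 camera calls.

## Working session

There is one attempt and no reset: what is moved stays moved. The work goes in short steps, Python scripts to look and compute and a tool call to move; the robot and the scene stay as the last step left them, time stands still between calls to the robot, and variables do not carry over. Pictures are saved under pics/ and viewed, at most 17 in all, crops included, and the job is handed in when it is done.

Besides the shell and the picture viewer there is one more tool, called as name(argument=value, ...) on one line, values as JSON. play_rows: Moves the arm, as the interface text tells. Its arguments: {"type":"object","properties":{"translation":{"type":"array","items":{"type":"array","items":{"type":"number","minimum":-1,"maximum":1}}},"twist":{"type":"array","items":{"type":"array","items":{"type":"number","minimum":-1,"maximum":1}}},"gripper":{"type":"array","items":{"type":"number"}}},"required":["translation","twist","gripper"]}

```bash
mkdir -p pics; ls; python3 - <<'E'
from bench import robot
import cv2,numpy as np
for c in ("scene","top"):
    cv2.imwrite(f"pics/{c}0.png",robot.snapshot(c)[:,:,::-1])
    print(c,robot.camera_model(c))
    for n in ("rack","rack_post","keeper_bar","block_a","block_b","block_c","block_d","jar","ink_tin","slot_1"):
        for f in ("recognise","spot_point"):
            try: print(n,f,[(round(d["score"],2),np.round(d["centre"],3).tolist()) for d in getattr(robot,f)(n,c)][:5])
            except Exception as e: print(n,f,e)
print(robot.get_obs())
E
```

```text
pics
scene {'camera_matrix': array([[475.55907195,   0.        , 289.37111689],
       [  0.        , 475.55907195, 204.74194451],
       [  0.        ,   0.        ,   1.        ]]), 'rvec': array([ 1.164297  , -2.41015512,  0.95199659]), 'tvec': array([0.30664238, 0.36080265, 1.43272498])}
rack recognise [(0.66, [0.586, -0.137, 0.032])]
rack spot_point [(0.58, [0.597, -0.153, -0.002]), (0.58, [0.42, -0.405, 0.002])]
rack_post recognise [(0.89, [0.585, -0.138, 0.032])]
rack_post spot_point [(0.82, [0.471, -0.225, -0.001])]
keeper_bar recognise [(0.67, [0.555, -0.24, 0.031])]
keeper_bar spot_point [(0.58, [0.463, -0.222, -0.003])]
block_a recognise [(0.92, [0.373, 0.278, 0.018]), (0.9, [0.37, 0.401, 0.017]), (0.69, [0.4, 0.135, 0.018])]
block_a spot_point [(0.92, [0.378, 0.399, 0.001]), (0.81, [0.407, 0.131, 0.001]), (0.42, [0.421, -0.403, 0.004])]
block_b recognise [(0.92, [0.373, 0.278, 0.018]), (0.9, [0.37, 0.401, 0.017]), (0.69, [0.4, 0.135, 0.018])]
block_b spot_point [(0.92, [0.378, 0.399, 0.001]), (0.81, [0.407, 0.131, 0.001]), (0.42, [0.421, -0.403, 0.004])]
block_c recognise
[... 3180 characters left out ...]
, 'joint_positions': array([-1.26112702e+00,  8.72285441e-02,  1.37069576e+00,  2.66889633e-05,
        1.68360373e+00, -1.03079444e-01]), 'qvel': array([8.23343054e-04, 2.13848231e-05, 3.95392631e-04, 1.39487880e-03,
       1.78690633e-04, 1.41607564e-04]), 'joint_torque': array([ 2.00424702e-04, -3.40030861e+01, -3.02590764e+01,  7.18092523e-02,
        2.37300218e-02, -1.84236946e-06]), 'tool_pos': array([ 0.22063307, -0.50381521,  0.40469241]), 'ee_rot': array([ 3.14152565e+00, -1.97293301e-05,  4.12751756e-01]), 'wrist_force': array([ 0.71714541, -0.08557026, -0.1432189 ]), 'wrist_torque': array([-0.00984579, -0.00551094, -0.01063197]), 'finger_force': 0.0, 'width': 0.09413550672642887}
```

View pics/top0.png

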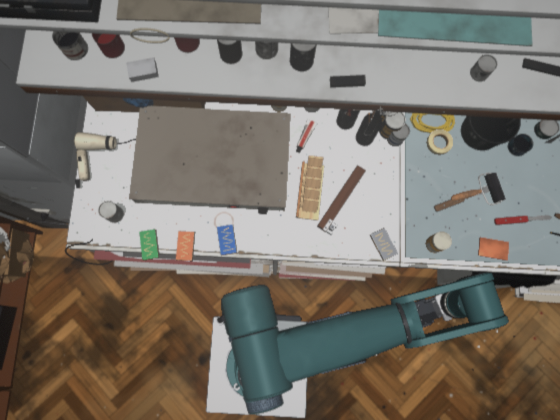

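View pics/scene0.png

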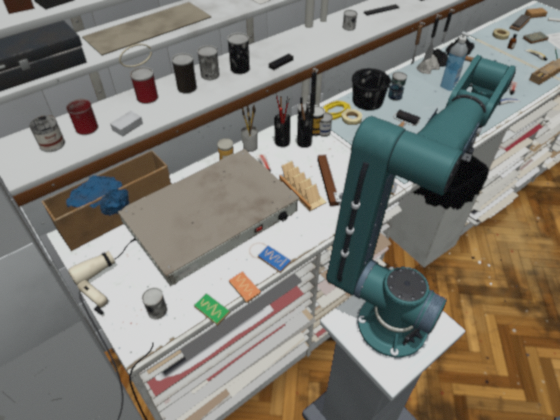

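The top view shows four blocks: green (148,244), orange (186,246), blue (227,240) and grey (383,244). The rack is at (311,187), and the bar is swung out with its heel near (328,228).

```bash
cat > h.py <<'E'
import cv2,numpy as np
from bench import robot
from scipy.spatial.transform import Rotation as R
def ray(cam,uv,z):
    m=robot.camera_model(cam);K=m["camera_matrix"];Rm=cv2.Rodrigues(m["rvec"])[0];t=m["tvec"]
    uv=np.atleast_2d(uv);d=(np.linalg.inv(K)@np.c_[uv,np.ones(len(uv))].T).T@Rm;c=-Rm.T@t
    return c+d*((z-c[2])/d[:,2])[:,None]
def proj(cam,P):
    m=robot.camera_model(cam);return cv2.projectPoints(np.float64(P).reshape(-1,3),m["rvec"],m["tvec"],m["camera_matrix"],None)[0][:,0]
def dist(cam,img,c,z=0.016,half=0.075,res=0.0005):
    "rectified patch of plane z around c, rows=-x? : u along +x, v along +y"
    n=int(2*half/res);g=(np.arange(n)-n/2+.5)*res
    X,Y=np.meshgrid(g+c[0],g+c[1]);uv=proj(cam,np.stack([X,Y,0*X+z],-1)).astype(np.float32).reshape(n,n,2)
    return cv2.remap(img,uv[...,0],uv[...,1],cv2.INTER_LINEAR)
E
python3 - <<'E'
from h import *
B={'green':(.375,.4),'orange':(.375,.275),'blue':(.407,.131),'grey':(.423,-.404)}
rows=[]
for cam in("top","scene"):
    im=cv2.imread(f"pics/{cam}0.png")
    P=[dist(cam,im,c) for c in B.values()]
    for (k,c),p in zip(B.items(),P):
        f=p.astype(np.float32);hs=cv2.cvtColor(p,cv2.COLOR_BGR2HSV)
        m=(hs[...,1]>90) if k!='grey' else (hs[...,2]<190)&(hs[...,1]<60)
        m=m.astype(np.uint8)*255;m=cv2.morphologyEx(m,cv2.MORPH_CLOSE,np.ones((15,15)));m=cv2.morphologyEx(m,cv2.MORPH_OPEN,np.ones((9,9)))
        cs=cv2.findContours(m,0,1)[0]
        if cs:
            q=max(cs,key=cv2.contourArea);(u,v),(w,h),a=cv2.minAreaRect(q)
            if w<h:w,h,a=h,w,a-90
            print(cam,k,round(c[0]+(u-150)*.0005,4),round(c[1]+(v-150)*.0005,4),'size mm',round(w/2,1),round(h/2,1),'yaw deg',round(a,1))
            cv2.drawContours(p,[np.intp(cv2.boxPoints(cv2.minAreaRect(q)))],0,(0,0,255),1)
    rows.append(np.hstack([cv2.resize(p,(200,200)) for p in P]))
cv2.imwrite("pics/blocks.png",np.vstack(rows))
im=cv2.imread("pics/top0.png")
cv2.imwrite("pics/rackz8.png",np.hstack([cv2.resize(dist(c,cv2.imread(f"pics/{c}0.png"),(.58,-.17),.008,.15,.001),(400,400)) for c in("top","scene")]))
E
```

```text
top green 0.3719 0.3948 size mm 104.4 53.2 yaw deg 11.6
top orange 0.3738 0.2918 size mm 107.5 94.5 yaw deg 0.0
top blue 0.408 0.1324 size mm 96.0 52.6 yaw deg 12.5
top grey 0.4228 -0.4042 size mm 149.5 149.5 yaw deg 90.0
scene green 0.3726 0.3978 size mm 97.6 53.4 yaw deg 13.4
scene orange 0.3745 0.274 size mm 100.0 58.0 yaw deg 0.0
scene blue 0.4051 0.1338 size mm 96.3 52.5 yaw deg 12.8
scene grey 0.384 -0.4142 size mm 149.8 56.5 yaw deg -74.2
```

View pics/blocks.png

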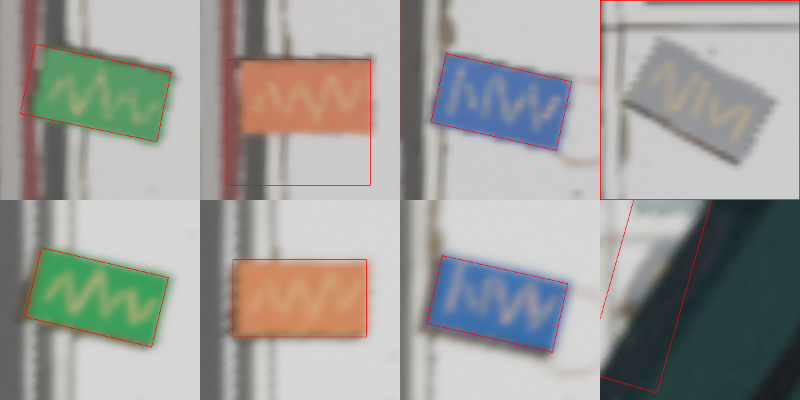

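View pics/rackz8.png

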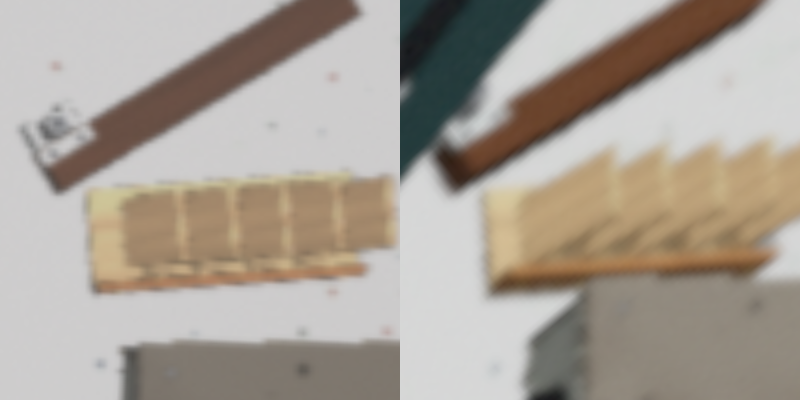

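Measured values:
- **Rack:** (0.5975, -0.150), yaw about -0.063. The slot points agree with this.
- **Green:** (.3735, .3955), 12.5°
- **Orange:** (.377, .2725), 0°
- **Blue:** (.4065, .133), 12.6°
- **Grey:** (.422, -.403), 27.5°

I'll start with grey.

```bash
cat > plan.py <<'E'
import sys
from h import *
RK=np.array([.5975,-.150]);YAW=-.063
BL=dict(green=(.3735,.3955,12.5),orange=(.377,.2725,0),blue=(.4065,.133,12.6),grey=(.422,-.403,27.5))
S=.028;TIP=.199
def flat(x,y,yaw,z): return np.array([x,y,z+TIP]),R.from_euler('z',yaw)*R.from_euler('x',np.pi)
def grasp(name,z,dx=0,dy=0):
    x,y,a=BL[name];a=np.radians(a);return flat(x+S*np.cos(a)+dx,y+S*np.sin(a)+dy,a,z)
def place(slot,lift,off,s=.05+S,tipoff=.003):
    rz=R.from_euler('z',YAW);u=np.array([.5,0,.75**.5]);n=np.array([-.75**.5,0,.5])
    p=np.array([.038*(slot-2),0,.008])+(s+lift)*u+(off+tipoff+TIP)*n
    Rm=rz*R.from_matrix(np.c_[u,[0,-1,0],-n]);return rz.apply(p)+[*RK,0],Rm
def leg(a,b,vmax=.037,lab=''):
    dr=(a[1].inv()*b[1]).as_rotvec();dp=b[0]-a[0]
    n=max(1,int(np.ceil(max(np.abs(dr).max()/.1,np.linalg.norm(dr)/.145))),int(np.ceil(np.linalg.norm(dp)/vmax)))
    while 1:
        w=np.round(dr/n*10,2);Q=[a[1]];
        for i in range(n-1):Q.append(Q[-1]*R.from_rotvec(w/10))
        d=np.linalg.solve(sum(q.as_matrix() for q in Q),dp)/.04
        if np.abs(d).max()<=1 and np.linalg.norm(d)*.04<.049: break
        n+=1
    d=np.round(d,2);e=a[0]+.04*sum(q.apply(d) for q in Q),Q[-1]*R.from_rotvec(w/10)
    print(lab,n,'rows t',d.tolist(),'w',w.tolist(),'end',e[0].round(4).tolist());return e
def cur():
    o=robot.get_obs();return np.array(o["tool_pos"]),R.from_euler('xyz',o["ee_rot"])
def path(*targets):
    c=cur();print('cur',c[0].round(4),c[1].as_euler('xyz').round(3))
    for i,t in enumerate(targets): c=leg(c,t,lab=str(i))
E
python3 - <<'E'
from plan import *
path(grasp('grey',.09),grasp('grey',.003),grasp('grey',.14),place(4,.07,.004),place(4,.004,.004))
E
```

```text
cur [ 0.2206 -0.5038  0.4047] [ 3.142 -0.     0.413]
0 8 rows t [0.79, -0.02, 0.36] w [0.0, -0.0, -0.08] end [0.4465, -0.3902, 0.2895]
1 3 rows t [0.0, 0.0, 0.73] w [0.0, -0.0, -0.01] end [0.4465, -0.3902, 0.2019]
2 4 rows t [0.0, 0.0, -0.86] w [0.0, -0.0, -0.0] end [0.4465, -0.3902, 0.3395]
3 11 rows t [0.28, -0.5, 0.38] w [-0.26, 0.93, 0.45] end [0.5697, -0.1468, 0.2413]
4 2 rows t [-0.85, 0.02, 0.01] w [0.01, -0.01, -0.01] end [0.5365, -0.1461, 0.1819]
```

play_rows(translation=[[0.79,-0.02,0.36],[0.79,-0.02,0.36],[0.79,-0.02,0.36],[0.79,-0.02,0.36],[0.79,-0.02,0.36],[0.79,-0.02,0.36],[0.79,-0.02,0.36],[0.79,-0.02,0.36]], twist=[[0,0,-0.08],[0,0,-0.08],[0,0,-0.08],[0,0,-0.08],[0,0,-0.08],[0,0,-0.08],[0,0,-0.08],[0,0,-0.08]], gripper=[1,1,1,1,1,1,1,1])

```text
time: 2.9
tool_pos: [0.4476, -0.3895, 0.289]
ee_rot: [3.141, -0.0, 0.477]
wrist_force: [-0.6, -0.2, 0.4]
width: 0.0939
finger_force: 0.0
```

play_rows(translation=[[0,0,0.73],[0,0,0.73],[0,0,0.73],[0,0,0]], twist=[[0,0,0],[0,0,0],[0,0,0],[0,0,0]], gripper=[1,1,1,1])

```text
time: 3.3
tool_pos: [0.4468, -0.3902, 0.2009]
ee_rot: [-3.141, 0.0, 0.477]
wrist_force: [-0.3, 0.3, -0.1]
width: 0.0939
finger_force: 0.0
```

play_rows(translation=[[0,0,0],[0,0,0],[0,0,0],[0,0,0],[0,0,0],[0,0,0],[0,0,0],[0,0,0]], twist=[[0,0,0],[0,0,0],[0,0,0],[0,0,0],[0,0,0],[0,0,0],[0,0,0],[0,0,0]], gripper=[-1,-1,-1,-1,-1,-1,-1,-1])

```text
time: 4.1
tool_pos: [0.4465, -0.3903, 0.2021]
ee_rot: [3.141, -0.0, 0.477]
wrist_force: [0.3, -0.4, -0.1]
width: 0.0561
finger_force: 29.8
```

play_rows(translation=[[0,0,-0.86],[0,0,-0.86],[0,0,-0.86],[0,0,-0.86]], twist=[[0,0,0],[0,0,0],[0,0,0],[0,0,0]], gripper=[-1,-1,-1,-1])

```text
time: 4.5
tool_pos: [0.4463, -0.3899, 0.3403]
ee_rot: [-3.14, 0.0, 0.477]
wrist_force: [-0.2, -0.5, -1.2]
width: 0.0558
finger_force: 29.8
```

play_rows(translation=[[0.28,-0.5,0.38],[0.28,-0.5,0.38],[0.28,-0.5,0.38],[0.28,-0.5,0.38],[0.28,-0.5,0.38],[0.28,-0.5,0.38]], twist=[[-0.26,0.93,0.45],[-0.26,0.93,0.45],[-0.26,0.93,0.45],[-0.26,0.93,0.45],[-0.26,0.93,0.45],[-0.26,0.93,0.45]], gripper=[-1,-1,-1,-1,-1,-1])

```text
time: 5.1
tool_pos: [0.4858, -0.2511, 0.2612]
ee_rot: [3.057, -0.574, 0.221]
wrist_force: [-0.0, -0.5, -1.3]
width: 0.0559
finger_force: 29.8
```

play_rows(translation=[[0.28,-0.5,0.38],[0.28,-0.5,0.38],[0.28,-0.5,0.38],[0.28,-0.5,0.38],[0.28,-0.5,0.38],[0,0,0],[0,0,0]], twist=[[-0.26,0.93,0.45],[-0.26,0.93,0.45],[-0.26,0.93,0.45],[-0.26,0.93,0.45],[-0.26,0.93,0.45],[0,0,0],[0,0,0]], gripper=[-1,-1,-1,-1,-1,-1,-1])

```text
time: 5.8
tool_pos: [0.5702, -0.1465, 0.2403]
ee_rot: [-3.141, -1.047, -0.068]
wrist_force: [-0.5, -0.2, -0.5]
width: 0.0557
finger_force: 30.0
```

```bash
python3 - <<'E'
from plan import *
path(place(4,.07,.004),place(4,.004,.004))
print(robot.get_obs()["joint_positions"].round(2))
a=robot.snapshot("top")[:,:,::-1];b=robot.snapshot("scene")[:,:,::-1]
c=lambda im,u,v,w,h:cv2.resize(im[v:v+h,u:u+w],(400,400),interpolation=cv2.INTER_CUBIC)
cv2.imwrite("pics/p1.png",np.hstack([c(a,260,130,120,120),c(b,240,100,140,140)]))
E
```

```text
cur [ 0.5702 -0.1465  0.2403] [-3.141 -1.047 -0.068]
0 1 rows t [-0.04, 0.05, -0.01] w [0.04, -0.0, -0.02] end [0.5689, -0.1484, 0.2392]
1 2 rows t [-0.82, -0.0, 0.0] w [-0.0, -0.0, -0.0] end [0.5362, -0.1463, 0.1823]
[-0.43  0.08  1.89  1.11  0.35  0.3 ]
```

View pics/p1.png

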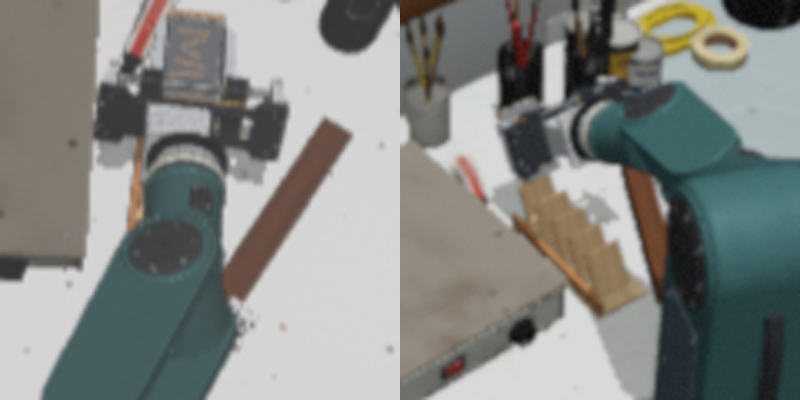

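The grey block is tilted over slot 4 with its face forward: block top near (195,45) in the left crop, gripper beside the hotplate edge. Inserting now.

play_rows(translation=[[-0.04,0.05,-0.01],[-0.6,0,0],[-0.5,0,0],[-0.35,0,0],[-0.15,0,0],[0,0,0]], twist=[[0.04,0,-0.02],[0,0,0],[0,0,0],[0,0,0],[0,0,0],[0,0,0]], gripper=[-1,-1,-1,-1,-1,-1])

```text
time: 6.5
tool_pos: [0.5458, -0.1505, 0.2023]
ee_rot: [3.137, -1.084, -0.061]
wrist_force: [15.8, 1.3, 22.9]
width: 0.0554
finger_force: 30.0
```

```bash
python3 - <<'E'
from plan import *
o=robot.get_obs();print({k:np.round(o[k],3) for k in("joint_positions","joint_torque","wrist_force","wrist_torque")})
f=o["wrist_force"];t=o["wrist_torque"];p=np.cross(f,t)/(f@f);print('line pt rel TCP',p,'dir',f/np.linalg.norm(f)) 
a=robot.snapshot("top")[:,:,::-1];b=robot.snapshot("scene")[:,:,::-1]
c=lambda im,u,v,w,h:cv2.resize(im[v:v+h,u:u+w],(400,400),interpolation=cv2.INTER_CUBIC)
cv2.imwrite("pics/p2.png",np.hstack([c(a,280,120,80,80),c(b,260,110,80,80)]))
E
```

```text
{'joint_positions': array([-0.461,  0.091,  1.976,  1.506,  0.348, -0.126]), 'joint_torque': array([ -3.725, -13.593,  -4.546,  -1.875,  -1.555,  -0.262]), 'wrist_force': array([15.803,  1.347, 22.936]), 'wrist_torque': array([ 0.049, -4.875,  0.338])}
line pt rel TCP [ 0.14438191 -0.00541652 -0.0991621 ] dir [0.5667091  0.04830283 0.82250084]
```

View pics/p2.png

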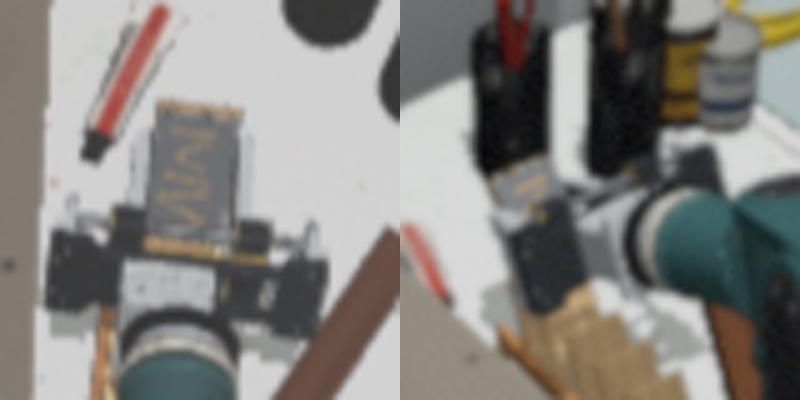

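```bash
python3 - <<'E'
from plan import *
p,Rm=cur()
for cam,(u0,v0) in(("top",(280,120)),("scene",(260,110))):
    m=robot.camera_model(cam);print(cam,'cam at',(-cv2.Rodrigues(m["rvec"])[0].T@m["tvec"]).round(2))
    for e in(-1,1):
        # tool x = block long; face plane at TIP-.013
        c=[p+Rm.apply([-S+.05*sx,.028*sy,TIP+.003-.016]) for sx,sy in((1,1),(1,-1),(-1,-1),(-1,1))]
    print('expected face corners crop px',((proj(cam,c)-[u0,v0])*5).round().tolist())
    print('tip',((proj(cam,[p+Rm.apply([0,0,TIP])])-[u0,v0])*5).round().tolist(),(p+Rm.apply([0,0,TIP])).round(3))
E
```

```text
top cam at [ 0.17 -0.04  1.69]
expected face corners crop px [[237.0, 133.0], [153.0, 123.0], [136.0, 230.0], [217.0, 239.0]]
tip [[192.0, 139.0]] [ 0.721 -0.162  0.109]
scene cam at [-0.34  0.7   1.29]
expected face corners crop px [[156.0, 164.0], [94.0, 191.0], [129.0, 313.0], [189.0, 285.0]]
tip [[124.0, 202.0]] [ 0.721 -0.162  0.109]
```

```bash
python3 - <<'E'
from plan import *
def tri(a,b):
    P=[]
    for cam in("top","scene"):
        m=robot.camera_model(cam);P.append(m["camera_matrix"]@np.c_[cv2.Rodrigues(m["rvec"])[0],m["tvec"]])
    X=cv2.triangulatePoints(*P,np.float64(a).reshape(2,1),np.float64(b).reshape(2,1));X=(X[:3]/X[3]).ravel()
    return X,(proj("top",X)-a).round(1)
# top edge (face) left=+y corner, right=-y corner
print(tri((280+158/5,120+100/5),(260+92/5,110+178/5)),tri((280+241/5,120+109/5),(260+148/5,110+157/5)))
p,Rm=cur();print([ (p+Rm.apply([-S+.05,.028*s,TIP-.013])).round(3) for s in(-1,1)])
a=robot.snapshot("top")[:,:,::-1];b=robot.snapshot("scene")[:,:,::-1]
c=lambda im,u,v,w,h:cv2.resize(im[v:v+h,u:u+w],(400,400),interpolation=cv2.INTER_CUBIC)
cv2.imwrite("pics/p3.png",np.hstack([c(a,300,130,40,40),c(b,270,130,40,40)]))
E
```

```text
(array([ 0.73500947, -0.13843218,  0.13739046]), array([[0.5, 0.7]])) (array([ 0.73570843, -0.19392617,  0.12854684]), array([[0.3, 0.5]]))
[array([ 0.722, -0.134,  0.135]), array([ 0.718, -0.19 ,  0.135])]
```

View pics/p3.png

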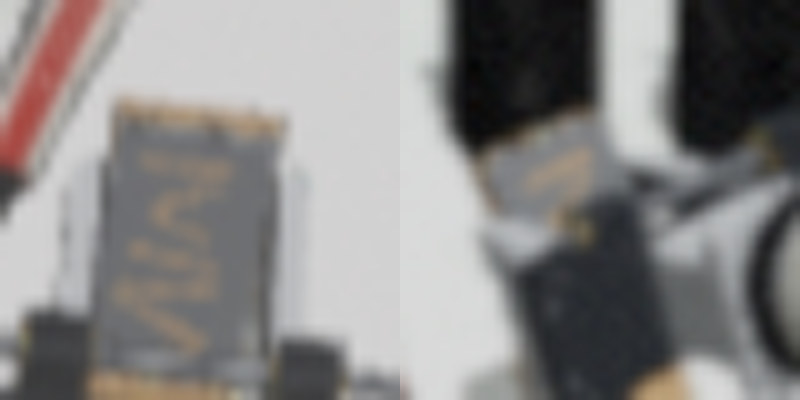

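The block hasn't slipped: its measured top edge is where I expected it. But the tool has drifted in y and pitch, and the insertion is jammed. I'll back off along the slot and check the unloaded pose.

play_rows(translation=[[0.4,0,0],[0.4,0,0],[0,0,0],[0,0,0]], twist=[[0,0,0],[0,0,0],[0,0,0],[0,0,0]], gripper=[-1,-1,-1,-1])

```text
time: 7.1
tool_pos: [0.5529, -0.1486, 0.2123]
ee_rot: [-3.141, -1.05, -0.066]
wrist_force: [0.6, 0.9, -0.9]
width: 0.0558
finger_force: 30.0
```

```bash
cat >> plan.py <<'E'
def rel(slot):
    "tool pose in slot terms: lift, off, y (mm), tilt & yaw/roll error"
    p,Rm=cur();p0,R0=place(slot,0,0);rz=R.from_euler('z',YAW)
    t=p+Rm.apply([0,0,TIP]);t0=p0+R0.apply([0,0,TIP]);d=R0.inv().apply(t-t0)*1000
    print('tip lift %.1f off %.1f y %.1f'%(d[0],-d[2],-d[1]),'rot err (tool) ',(R0.inv()*Rm).as_rotvec().round(3))
    o=robot.get_obs();print(*[(k,np.round(o[k],2)) for k in("joint_positions","wrist_force","wrist_torque")])
E
python3 - <<'E'
from plan import *
rel(4);path(place(4,.04,.004))
E
```

```text
tip lift 39.2 off 4.6 y -1.9 rot err (tool)  [-0.002  0.003  0.001]
('joint_positions', array([-0.45,  0.08,  1.95,  1.31,  0.34,  0.08])) ('wrist_force', array([ 0.65,  0.92, -0.85])) ('wrist_torque', array([0.06, 0.59, 0.01]))
cur [ 0.5529 -0.1486  0.2123] [-3.141 -1.05  -0.066]
0 1 rows t [0.03, -0.04, 0.02] w [0.02, -0.03, -0.01] end [0.5543, -0.1471, 0.2129]
```

```bash
python3 - <<'E'
from plan import *
rz=R.from_euler('z',YAW)
W=lambda P:rz.apply(P)+[*RK,0]
out=[]
p,Rm=cur()
for cam,(u0,v0,n) in(("top",(285,135,57)),("scene",(255,120,57))):
    im=robot.snapshot(cam)[:,:,::-1].copy();k=400/n
    im=cv2.resize(im[v0:v0+n,u0:u0+n],(400,400),interpolation=cv2.INTER_CUBIC)
    raw=im.copy()
    f=lambda P:np.int32(((proj(cam,P)-[u0,v0]+.5)*k))
    for i in range(5):
        x=.038*(i-2)  # front face foot
        q=W(np.array([[x+.0312,-.026,.062],[x+.0312,.026,.062],[x+.0404,.026,.062],[x+.0404,-.026,.062]]))
        cv2.polylines(im,[f(q)],True,(0,255,0) if i!=4 else (255,255,0),1)
    for dz,col in((TIP-.013,(0,0,255)),(TIP+.003,(255,0,255))):
        c=[p+Rm.apply([-S+.05*sx,.028*sy,dz]) for sx,sy in((1,1),(1,-1),(-1,-1),(-1,1))]
        cv2.polylines(im,[f(c)],True,col,1)
    out.append(im)
cv2.imwrite("pics/p4.png",np.hstack(out))
E
```

```text
(no output)
```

View pics/p4.png

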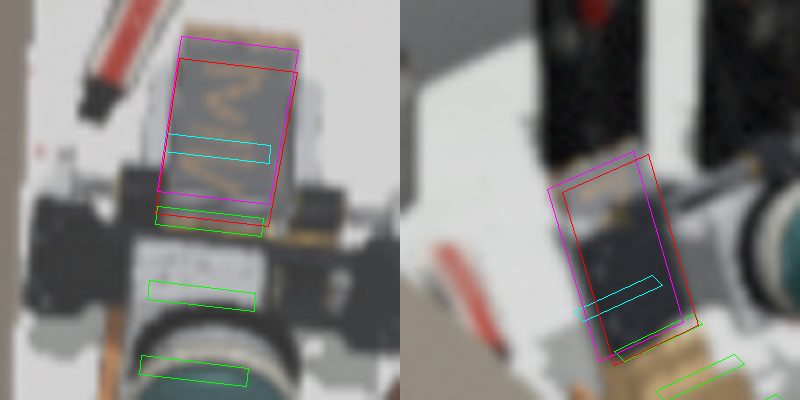

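The contact line, corrected for the torque offset, goes through the block's front bottom edge, so it sits on the top of the divider in front. The slot must be further back than I estimated. I'll feel for the back divider along tool z.

play_rows(translation=[[0.05,-0.05,0.08],[0,0,0.08],[0,0,0]], twist=[[0,0,0],[0,0,0],[0,0,0]], gripper=[-1,-1,-1])

```text
time: 7.5
tool_pos: [0.56, -0.1463, 0.21]
ee_rot: [-3.139, -1.049, -0.067]
wrist_force: [0.2, 0.4, -1.9]
width: 0.0559
finger_force: 30.0
```

play_rows(translation=[[0,0,0.05],[0,0,0]], twist=[[0,0,0],[0,0,0]], gripper=[-1,-1])

```text
time: 7.7
tool_pos: [0.5618, -0.1465, 0.2096]
ee_rot: [-3.14, -1.05, -0.067]
wrist_force: [-0.4, 0.1, -1.3]
width: 0.056
finger_force: 30.0
```

play_rows(translation=[[0,0,0.05],[0,0,0]], twist=[[0,0,0],[0,0,0]], gripper=[-1,-1])

```text
time: 7.9
tool_pos: [0.5635, -0.1466, 0.2087]
ee_rot: [-3.14, -1.05, -0.066]
wrist_force: [0.6, -0.1, -0.8]
width: 0.0556
finger_force: 30.0
```

```bash
python3 - <<'E'
from plan import *
rel(4)
E
```

```text
tip lift 41.3 off -6.2 y 1.0 rot err (tool)  [-0.001  0.003  0.002]
('joint_positions', array([-0.43,  0.11,  1.93,  1.32,  0.33,  0.08])) ('wrist_force', array([ 0.55, -0.05, -0.83])) ('wrist_torque', array([0.09, 0.51, 0.03]))
```

play_rows(translation=[[0,0,0.07],[0,0,0]], twist=[[0,0,0],[0,0,0]], gripper=[-1,-1])

```text
time: 8.1
tool_pos: [0.566, -0.1468, 0.2074]
ee_rot: [-3.14, -1.05, -0.067]
wrist_force: [0.1, 0.7, -0.6]
width: 0.0557
finger_force: 30.0
```

play_rows(translation=[[0,0,0.07],[0,0,0]], twist=[[0,0,0],[0,0,0]], gripper=[-1,-1])

```text
time: 8.3
tool_pos: [0.5684, -0.147, 0.2059]
ee_rot: [-3.14, -1.05, -0.067]
wrist_force: [-0.7, -1.0, -0.8]
width: 0.0557
finger_force: 30.0
```

```bash
python3 - <<'E'
from plan import *
rel(4)
E
```

```text
tip lift 41.4 off -11.9 y 0.9 rot err (tool)  [-0.001  0.003  0.002]
('joint_positions', array([-0.43,  0.12,  1.92,  1.33,  0.32,  0.06])) ('wrist_force', array([-0.71, -0.99, -0.81])) ('wrist_torque', array([0.02, 0.52, 0.01]))
```

```bash
python3 - <<'E'
from plan import *
p,Rm=cur();print('expected origin',(p+Rm.apply([-S,0,TIP+.003])).round(3),'face c',(p+Rm.apply([-S,0,TIP-.013])).round(3))
for c in("top","scene"):
    robot.snapshot(c)
    for f,n in(("recognise","block_d"),("spot_point","block_d"),("spot_point","slot_1"),("spot_point","rack"),("spot_point","rack_post")):
        print(c,f,n,[(round(d["score"],2),np.round(d["centre"],3).tolist()) for d in getattr(robot,f)(n,c)])
print('exp slots',[(R.from_euler('z',YAW).apply([.038*i,0,.008])+[*RK,0]).round(3).tolist() for i in(-1,0,1,2)])
E
```

```text
expected origin [ 0.729 -0.157  0.081] face c [ 0.715 -0.156  0.089]
top recognise block_d [(0.92, [0.374, 0.395, 0.014]), (0.88, [0.376, 0.27, 0.02]), (0.79, [0.403, 0.133, 0.014]), (0.62, [0.723, -0.158, 0.108])]
top spot_point block_d [(0.9, [0.724, -0.157, 0.093]), (0.66, [0.407, 0.132, -0.003]), (0.63, [0.375, 0.401, -0.0]), (0.58, [0.379, 0.272, 0.006])]
top spot_point slot_1 [(0.65, [0.598, -0.148, 0.007]), (0.63, [0.676, -0.156, 0.006]), (0.43, [0.637, -0.151, 0.005])]
top spot_point rack [(0.52, [0.599, -0.149, -0.001]), (0.43, [0.557, -0.149, 0.009]), (0.39, [0.407, 0.13, -0.004])]
top spot_point rack_post [(0.65, [0.462, -0.227, -0.004])]
scene recognise block_d [(0.88, [0.401, 0.136, 0.017]), (0.64, [0.374, 0.4, 0.017])]
scene spot_point block_d [(0.97, [0.408, 0.132, 0.0]), (0.67, [0.379, 0.4, 0.0]), (0.67, [0.595, -0.151, -0.004]), (0.66, [0.377, 0.275, 0.001])]
scene spot_point slot_1 [(0.82, [0.671, -0.157, 0.006]), (0.7, [0.56, -0.154, 0.011]), (0.61, [0.6, -0.151, 0.008]), (0.61, [0.638, -0.156, 0.007])]
scene spot_point rack [(0.73, [0.595, -0.15, -0.002])]
scene spot_point rack_post []
exp slots [[0.56, -0.148, 0.008], [0.598, -0.15, 0.008], [0.635, -0.152, 0.008], [0.673, -0.155, 0.008]]
```

```bash
python3 - <<'E'
from plan import *
p=np.array([.5702,-.1465,.2403]);Rm=R.from_euler('xyz',[-3.141,-1.047,-.068])
for a in(0,.1,.2,.3):
    Rb=Rm*R.from_rotvec([0,a,0])
    f=lambda dz:[p+Rm.apply([0,0,TIP])+Rb.apply([-S+.05*sx,.028*sy,dz]) for sx,sy in((1,1),(1,-1),(-1,-1),(-1,1))]
    print(a,((proj("top",f(.003))-[260,130]+.5)*10/3).round()[:2].tolist(),((proj("top",f(-.013))-[260,130]+.5)*10/3).round().tolist())
im=cv2.imread("pics/p1.png")[:180,80:320];cv2.imwrite("pics/p1z.png",cv2.resize(im,(800,600),interpolation=cv2.INTER_CUBIC))
E
```

```text
0 [[227.0, 14.0], [170.0, 8.0]] [[227.0, 25.0], [170.0, 18.0], [158.0, 94.0], [212.0, 101.0]]
0.1 [[227.0, 16.0], [170.0, 9.0]] [[226.0, 27.0], [169.0, 21.0], [158.0, 90.0], [213.0, 96.0]]
0.2 [[227.0, 17.0], [170.0, 11.0]] [[226.0, 30.0], [169.0, 23.0], [159.0, 85.0], [213.0, 91.0]]
0.3 [[227.0, 19.0], [170.0, 12.0]] [[226.0, 33.0], [169.0, 26.0], [159.0, 79.0], [213.0, 86.0]]
```

View pics/p1z.png

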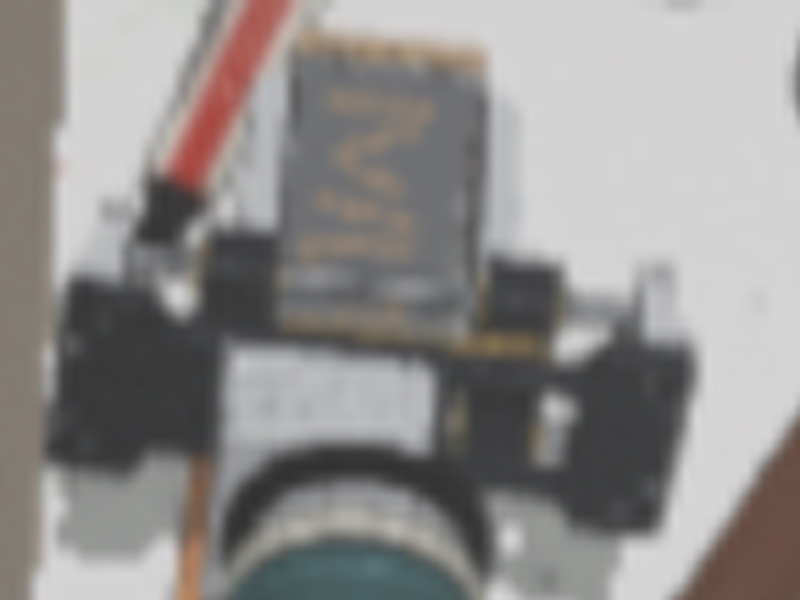

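Before insertion the block sat correctly in the grip. The collision then slid it about 8 mm and turned it. I'll lift out, lay it flat in front of the rack and regrasp.

```bash
python3 - <<'E'
from plan import *
path(place(4,.11,-.008),flat(.41,-.13,0,.09),flat(.41,-.13,0,.011))
E
```

```text
cur [ 0.5682 -0.1469  0.2061] [-3.14  -1.05  -0.066]
0 2 rows t [0.86, 0.01, -0.04] w [0.01, -0.01, -0.01] end [0.5996, -0.1498, 0.2674]
1 11 rows t [-0.35, -0.03, -0.29] w [0.03, -0.95, -0.05] end [0.4105, -0.1298, 0.29]
2 3 rows t [-0.01, 0.0, 0.67] w [-0.0, -0.01, -0.0] end [0.4094, -0.1297, 0.2096]
```

play_rows(translation=[[0.43,0,-0.02],[0.43,0,-0.02],[0.43,0,-0.02],[0.43,0,-0.02]], twist=[[0,0,0],[0,0,0],[0,0,0],[0,0,0]], gripper=[-1,-1,-1,-1])

```text
time: 9.3
tool_pos: [0.5998, -0.149, 0.2678]
ee_rot: [-3.14, -1.05, -0.067]
wrist_force: [0.5, 0.2, -0.1]
width: 0.0553
finger_force: 30.0
```

play_rows(translation=[[-0.35,-0.03,-0.29],[-0.35,-0.03,-0.29],[-0.35,-0.03,-0.29],[-0.35,-0.03,-0.29],[-0.35,-0.03,-0.29],[-0.35,-0.03,-0.29]], twist=[[0.03,-0.95,-0.05],[0.03,-0.95,-0.05],[0.03,-0.95,-0.05],[0.03,-0.95,-0.05],[0.03,-0.95,-0.05],[0.03,-0.95,-0.05]], gripper=[-1,-1,-1,-1,-1,-1])

```text
time: 9.9
tool_pos: [0.4938, -0.1367, 0.257]
ee_rot: [3.132, -0.483, -0.028]
wrist_force: [-0.1, 0.2, -1.6]
width: 0.0561
finger_force: 30.0
```

play_rows(translation=[[-0.35,-0.03,-0.29],[-0.35,-0.03,-0.29],[-0.35,-0.03,-0.29],[-0.35,-0.03,-0.29],[-0.35,-0.03,-0.29],[0,0,0]], twist=[[0.03,-0.95,-0.05],[0.03,-0.95,-0.05],[0.03,-0.95,-0.05],[0.03,-0.95,-0.05],[0.03,-0.95,-0.05],[0,0,0]], gripper=[-1,-1,-1,-1,-1,-1])

```text
time: 10.5
tool_pos: [0.4104, -0.1286, 0.2911]
ee_rot: [-3.141, -0.006, -0.004]
wrist_force: [0.4, -0.3, -0.9]
width: 0.0556
finger_force: 30.0
```

play_rows(translation=[[0,0,0.67],[0,0,0.67],[0,0,0.45],[0,0,0.1],[0,0,0]], twist=[[0,0,0],[0,0,0],[0,0,0],[0,0,0],[0,0,0]], gripper=[-1,-1,-1,-1,-1])

```text
time: 11.0
tool_pos: [0.4109, -0.1283, 0.2134]
ee_rot: [-3.139, -0.005, -0.004]
wrist_force: [0.3, 0.2, -0.6]
width: 0.0557
finger_force: 30.0
```

play_rows(translation=[[0,0,0.08],[0,0,0.06],[0,0,0],[0,0,0],[0,0,0],[0,0,0],[0,0,-0.8],[0,0,-0.8]], twist=[[0,0,0],[0,0,0],[0,0,0],[0,0,0],[0,0,0],[0,0,0],[0,0,0],[0,0,0]], gripper=[-1,-1,0.6,0.6,0.6,1,1,1])

```text
time: 11.8
tool_pos: [0.4101, -0.1283, 0.2721]
ee_rot: [-3.139, -0.002, -0.004]
wrist_force: [1.3, -0.1, -0.1]
width: 0.0931
finger_force: 0.0
```

play_rows(translation=[[-0.9,0.9,-0.8],[-0.9,0.9,-0.8],[0,0.9,-0.2],[0,0.9,0],[0,0.9,0],[0,0.5,0]], twist=[[0,0,0],[0,0,0],[0,0,0],[0,0,0],[0,0,0],[0,0,0]], gripper=[1,1,1,1,1,1])

```text
time: 12.4
tool_pos: [0.3493, -0.3185, 0.3333]
ee_rot: [-3.141, -0.005, -0.006]
wrist_force: [1.4, -0.0, -0.3]
width: 0.0944
finger_force: 0.0
```

```bash
python3 - <<'E'
from plan import *
out=[]
for cam in("top","scene"):
    im=robot.snapshot(cam)[:,:,::-1].copy()
    print(cam,[(round(d["score"],2),np.round(d["centre"],3).tolist()) for d in robot.spot_point("block_d",cam)])
    a=dist(cam,im,(.385,-.13),.016,.075,.0005);out.append(cv2.resize(a,(300,300)))
    b=dist(cam,im,(.66,-.15),.062,.075,.0005)
    f=lambda x,y:(np.array([np.cos(YAW)*x-np.sin(YAW)*y+RK[0]-.66,np.sin(YAW)*x+np.cos(YAW)*y+RK[1]+.15])*2000+150).astype(int)
    for i in(0,1,2,3,4):
        q=[f(.038*(i-2)+.0312+e,y) for e,y in((0,-.026),(0,.026),(.0069,.026),(.0069,-.026))]
        cv2.polylines(b,[np.array(q)],True,(0,255,0),1)
    out.append(b)
cv2.imwrite("pics/p5.png",np.vstack([np.hstack(out[:2]),np.hstack(out[2:])]))
E
```

```text
top [(0.85, [0.394, -0.127, 0.003]), (0.81, [0.378, 0.273, 0.004]), (0.58, [0.407, 0.132, -0.002]), (0.56, [0.376, 0.398, -0.002])]
scene [(0.78, [0.409, 0.133, -0.0]), (0.65, [0.377, 0.399, 0.002]), (0.62, [0.376, 0.276, 0.002]), (0.44, [0.392, -0.127, -0.0])]
```

View pics/p5.png

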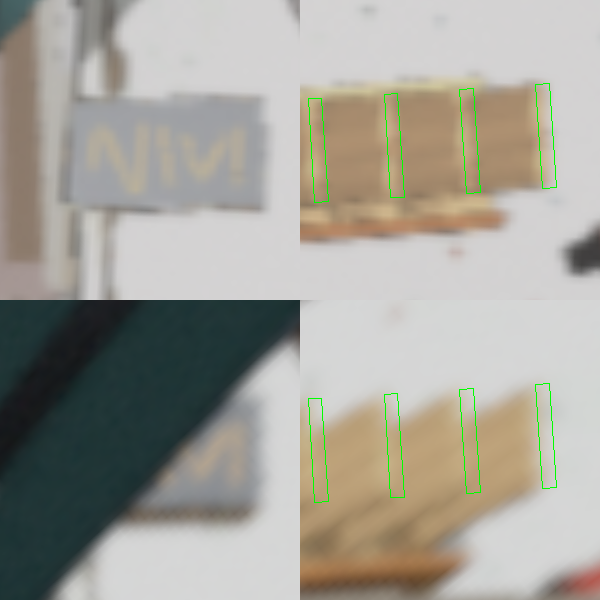

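The block now lies flat at about (.395, -.128), yaw about 0. The divider tops fit the rack model to within about 2 mm, with the rack slightly nearer. I'll regrasp, then insert slowly with checks.

```bash
sed -i 's/RK=.*;YAW/RK=np.array([.5965,-.1495]);YAW/; s/grey=([^)]*)/grey=(.395,-.128,0)/' plan.py; python3 - <<'E'
from plan import *
path(grasp('grey',.09),grasp('grey',.002),grasp('grey',.12),place(4,.085,.004),place(4,.055,.004))
E
```

```text
cur [ 0.3496 -0.3162  0.3328] [-3.139 -0.004 -0.005]
0 6 rows t [0.3, -0.78, 0.19] w [-0.0, -0.01, -0.01] end [0.4221, -0.129, 0.2878]
1 3 rows t [0.01, -0.01, 0.72] w [-0.01, 0.01, 0.0] end [0.4232, -0.1277, 0.2014]
2 4 rows t [-0.0, 0.0, -0.73] w [0.0, -0.0, 0.0] end [0.4231, -0.1276, 0.3182]
3 11 rows t [0.25, 0.04, 0.31] w [-0.03, 0.95, 0.05] end [0.5757, -0.15, 0.2508]
4 1 rows t [-0.72, -0.05, -0.02] w [-0.02, 0.0, 0.03] end [0.5607, -0.1471, 0.2262]
```

play_rows(translation=[[0.3,-0.78,0.19],[0.3,-0.78,0.19],[0.3,-0.78,0.19],[0.3,-0.78,0.19],[0.3,-0.78,0.19],[0.3,-0.78,0.19],[0,0,0]], twist=[[0,-0.01,-0.01],[0,-0.01,-0.01],[0,-0.01,-0.01],[0,-0.01,-0.01],[0,-0.01,-0.01],[0,-0.01,-0.01],[0,0,0]], gripper=[1,1,1,1,1,1,1])

```text
time: 13.3
tool_pos: [0.422, -0.1249, 0.2869]
ee_rot: [-3.137, 0.003, 0.009]
wrist_force: [0.2, -0.2, 0.4]
width: 0.0937
finger_force: 0.0
```

play_rows(translation=[[0.01,-0.01,0.72],[0.01,-0.01,0.72],[0.01,-0.01,0.72],[0,0,0],[0,0,0]], twist=[[-0.01,0.01,0],[-0.01,0.01,0],[-0.01,0.01,0],[0,0,0],[0,0,0]], gripper=[1,1,1,1,-1])

```text
time: 13.8
tool_pos: [0.4229, -0.1276, 0.2017]
ee_rot: [3.14, -0.001, 0.003]
wrist_force: [0.5, -0.2, -0.4]
width: 0.0891
finger_force: 0.0
```

play_rows(translation=[[0,0,0],[0,0,0],[0,0,0],[0,0,0],[0,0,0],[0,0,0],[0,0,0]], twist=[[0,0,0],[0,0,0],[0,0,0],[0,0,0],[0,0,0],[0,0,0],[0,0,0]], gripper=[-1,-1,-1,-1,-1,-1,-1])

```text
time: 14.5
tool_pos: [0.4233, -0.1279, 0.2017]
ee_rot: [3.14, -0.002, 0.002]
wrist_force: [0.2, 0.5, 2.4]
width: 0.0559
finger_force: 30.0
```

play_rows(translation=[[0,0,-0.73],[0,0,-0.73],[0,0,-0.73],[0,0,-0.73]], twist=[[0,0,0],[0,0,0],[0,0,0],[0,0,0]], gripper=[-1,-1,-1,-1])

```text
time: 14.9
tool_pos: [0.4228, -0.1275, 0.3189]
ee_rot: [3.141, -0.001, 0.002]
wrist_force: [0.2, -0.1, -0.4]
width: 0.056
finger_force: 30.0
```

play_rows(translation=[[0.25,0.04,0.31],[0.25,0.04,0.31],[0.25,0.04,0.31],[0.25,0.04,0.31],[0.25,0.04,0.31],[0.25,0.04,0.31]], twist=[[-0.03,0.95,0.05],[-0.03,0.95,0.05],[-0.03,0.95,0.05],[-0.03,0.95,0.05],[-0.03,0.95,0.05],[-0.03,0.95,0.05]], gripper=[-1,-1,-1,-1,-1,-1])

```text
time: 15.5
tool_pos: [0.4977, -0.1384, 0.2598]
ee_rot: [3.13, -0.573, -0.025]
wrist_force: [-4.6, 1.1, 2.2]
width: 0.0559
finger_force: 30.0
```

play_rows(translation=[[0.25,0.04,0.31],[0.25,0.04,0.31],[0.25,0.04,0.31],[0.25,0.04,0.31],[0.25,0.04,0.31],[0,0,0],[0,0,0]], twist=[[-0.03,0.95,0.05],[-0.03,0.95,0.05],[-0.03,0.95,0.05],[-0.03,0.95,0.05],[-0.03,0.95,0.05],[0,0,0],[0,0,0]], gripper=[-1,-1,-1,-1,-1,-1,-1])

```text
time: 16.2
tool_pos: [0.5732, -0.1491, 0.2497]
ee_rot: [3.138, -1.031, -0.053]
wrist_force: [-0.9, -0.1, 0.1]
width: 0.0554
finger_force: 30.0
```

```bash
python3 - <<'E'
from plan import *
rel(4);path(place(4,.055,.004))
E
```

```text
tip lift 78.5 off 4.9 y 0.1 rot err (tool)  [ 0.006 -0.016 -0.005]
('joint_positions', array([-0.43,  0.07,  1.87,  1.02,  0.38,  0.39])) ('wrist_force', array([-0.9 , -0.06,  0.12])) ('wrist_torque', array([ 0.06,  0.54, -0.03]))
cur [ 0.5732 -0.1491  0.2497] [ 3.138 -1.031 -0.053]
0 1 rows t [-0.67, -0.03, 0.03] w [-0.06, 0.16, 0.05] end [0.5605, -0.1472, 0.2261]
```

A mid-transit force of about 5 N suggests the block's low end brushed the front dividers, and that probably happened the first time too. Checking the block's pose in the grip.

```bash
python3 - <<'E'
from plan import *
p,Rm=cur()
exp=lambda a,z:(p+Rm.apply([0,0,TIP+.002])+(Rm*R.from_rotvec([0,a,0])).apply([-S,0,z])).round(3)
for a in(-.4,-.2,0,.2):print(a,exp(a,0),exp(a,-.016))
for c in("top","scene","top"):
    im=robot.snapshot(c)
    print(c,[[(round(d["score"],2),np.round(d["centre"],3).tolist()) for d in getattr(robot,f)("block_d",c) if d["centre"][0]>.5] for f in("spot_point","recognise")])
    cv2.imwrite(f"pics/q_{c}.png",im[:,:,::-1])
out=[]
for cam,(u0,v0,n) in(("top",(285,125,50)),("scene",(255,115,50))):
    im=cv2.imread(f"pics/q_{cam}.png");k=8
    im=cv2.resize(im[v0:v0+n,u0:u0+n],(400,400),interpolation=cv2.INTER_CUBIC);raw=im.copy()
    for a,col in((0,(0,0,255)),(-.25,(0,255,0))):
      for dz in(0,-.016):
        c=[p+Rm.apply([0,0,TIP+.002])+(Rm*R.from_rotvec([0,a,0])).apply([-S+.05*sx,.028*sy,dz]) for sx,sy in((1,1),(1,-1),(-1,-1),(-1,1))]
        cv2.polylines(im,[np.int32((proj(cam,c)-[u0,v0]+.5)*k)],True,col,1)
    out.append(im)
cv2.imwrite("pics/p6.png",np.hstack(out))
E
```

```text
-0.4 [ 0.723 -0.158  0.13 ] [ 0.713 -0.157  0.143]
-0.2 [ 0.727 -0.158  0.126] [ 0.715 -0.157  0.137]
0 [ 0.731 -0.158  0.122] [ 0.717 -0.157  0.131]
0.2 [ 0.736 -0.158  0.12 ] [ 0.721 -0.157  0.125]
top [[(0.92, [0.721, -0.157, 0.12])], [(0.66, [0.723, -0.159, 0.143])]]
scene [[(0.64, [0.716, -0.155, 0.121])], [(0.44, [0.684, -0.154, 0.11]), (0.2, [0.59, -0.142, 0.03])]]
top [[(0.88, [0.723, -0.158, 0.124])], [(0.64, [0.724, -0.158, 0.148])]]
```

View pics/p6.png

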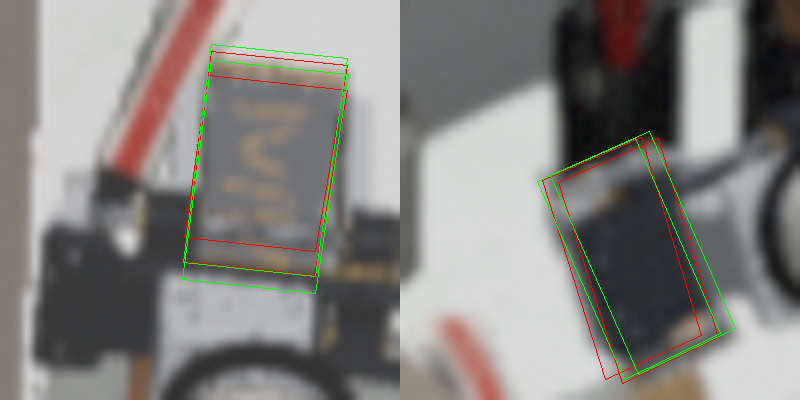

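The overlays and the network agree that the bump turned the block about 0.25 rad in the grip. I'll lay it down, regrasp, and use a higher transit from now on.

```bash
python3 - <<'E'
from plan import *
p,Rm=cur()
path((p+[0,0,.05],Rm),flat(.41,-.13,0,.10),flat(.41,-.13,0,.011))
E
```

```text
cur [ 0.5735 -0.1493  0.2511] [ 3.137 -1.035 -0.052]
0 2 rows t [0.54, 0.0, -0.32] w [0.0, 0.0, 0.0] end [0.5736, -0.1492, 0.3013]
1 11 rows t [-0.33, -0.03, -0.2] w [0.03, -0.94, -0.05] end [0.4117, -0.1314, 0.298]
2 3 rows t [-0.01, -0.01, 0.73] w [0.0, -0.0, 0.02] end [0.4105, -0.1303, 0.2104]
```

play_rows(translation=[[0.54,0,-0.32],[0.54,0,-0.32],[0,0,-0.4]], twist=[[0,0,0],[0,0,0],[0,0,0]], gripper=[-1,-1,-1])

```text
time: 16.95
tool_pos: [0.5611, -0.1489, 0.3134]
ee_rot: [3.132, -1.041, -0.049]
wrist_force: [-0.1, 0.2, 1.0]
width: 0.0558
finger_force: 30.0
```

play_rows(translation=[[-0.33,-0.03,-0.2],[-0.33,-0.03,-0.2],[-0.33,-0.03,-0.2],[-0.33,-0.03,-0.2],[-0.33,-0.03,-0.2],[-0.33,-0.03,-0.2]], twist=[[0.03,-0.94,-0.05],[0.03,-0.94,-0.05],[0.03,-0.94,-0.05],[0.03,-0.94,-0.05],[0.03,-0.94,-0.05],[0.03,-0.94,-0.05]], gripper=[-1,-1,-1,-1,-1,-1])

```text
time: 17.55
tool_pos: [0.4709, -0.1375, 0.2861]
ee_rot: [3.131, -0.466, -0.018]
wrist_force: [-0.5, 0.9, -0.8]
width: 0.056
finger_force: 30.0
```

play_rows(translation=[[-0.33,-0.03,-0.2],[-0.33,-0.03,-0.2],[-0.33,-0.03,-0.2],[-0.33,-0.03,-0.2],[-0.33,-0.03,-0.2],[0,0,0]], twist=[[0.03,-0.94,-0.05],[0.03,-0.94,-0.05],[0.03,-0.94,-0.05],[0.03,-0.94,-0.05],[0.03,-0.94,-0.05],[0,0,0]], gripper=[-1,-1,-1,-1,-1,-1])

```text
time: 18.15
tool_pos: [0.398, -0.1307, 0.3071]
ee_rot: [3.14, -0.002, 0.005]
wrist_force: [0.5, -0.5, -0.7]
width: 0.0557
finger_force: 30.0
```

```bash
python3 - <<'E'
from plan import *
path(flat(.41,-.13,0,.011))
E
```

```text
cur [ 0.398  -0.1307  0.3071] [ 3.14e+00 -2.00e-03  5.00e-03]
0 3 rows t [0.1, -0.01, 0.81] w [0.01, -0.01, 0.02] end [0.41, -0.1295, 0.2099]
```

play_rows(translation=[[0.1,-0.01,0.81],[0.1,-0.01,0.81],[0.1,-0.01,0.5],[0,0,0.25],[0,0,0]], twist=[[0,0,0.02],[0,0,0.02],[0,0,0.02],[0,0,0],[0,0,0]], gripper=[-1,-1,-1,-1,-1])

```text
time: 18.65
tool_pos: [0.4097, -0.1292, 0.2098]
ee_rot: [-3.141, 0.001, -0.001]
wrist_force: [0.2, -0.2, -1.0]
width: 0.0554
finger_force: 30.0
```

play_rows(translation=[[0,0,0],[0,0,0],[0,0,0],[0,0,0],[0,0,-0.8],[0,0,-0.8],[-0.9,0.9,-0.8],[-0.9,0.9,-0.8]], twist=[[0,0,0],[0,0,0],[0,0,0],[0,0,0],[0,0,0],[0,0,0],[0,0,0],[0,0,0]], gripper=[0.6,0.6,0.6,1,1,1,1,1])

```text
time: 19.45
tool_pos: [0.3498, -0.1892, 0.3302]
ee_rot: [3.14, -0.002, 0.003]
wrist_force: [-0.6, -0.0, 0.1]
width: 0.0939
finger_force: 0.0
```

play_rows(translation=[[0,0.9,-0.2],[0,0.9,0],[0,0.9,0],[0,0.9,0],[0,0.9,0]], twist=[[0,0,0],[0,0,0],[0,0,0],[0,0,0],[0,0,0]], gripper=[1,1,1,1,1])

```text
time: 19.95
tool_pos: [0.3496, -0.3707, 0.3371]
ee_rot: [3.14, -0.001, -0.001]
wrist_force: [1.2, -0.9, -0.2]
width: 0.094
finger_force: 0.0
```

```bash
cat >> plan.py <<'E'
def greyfit(cam="top",c=(.39,-.13)):
    "edges of the dark-ish rectangle on the pale bench, plane z=16 mm"
    im=robot.snapshot(cam)[:,:,::-1];p=dist(cam,im,c,.016,.075,.0005);cv2.imwrite("pics/g.png",p)
    hs=cv2.cvtColor(p,cv2.COLOR_BGR2HSV);m=((hs[...,2]<190)&(hs[...,2]>120)).astype(np.uint8)*255
    m=cv2.morphologyEx(m,cv2.MORPH_OPEN,np.ones((25,25)));m=cv2.morphologyEx(m,cv2.MORPH_CLOSE,np.ones((35,35)))
    q=max(cv2.findContours(m,0,1)[0],key=cv2.contourArea);(u,v),(w,h),a=cv2.minAreaRect(q)
    if w<h:w,h,a=h,w,a-90
    print('fit',c[0]+(u-150)*.0005,c[1]+(v-150)*.0005,'size',w/2,h/2,'yaw',a)
E
python3 - <<'E'
from plan import *
greyfit()
for c in("top","scene"):
    if c=="scene":robot.snapshot(c)
    print(c,[[(round(d["score"],2),np.round(d["centre"],3).tolist()) for d in getattr(robot,f)("block_d",c) if d["centre"][1]<.1] for f in("spot_point","recognise")])
path(flat(.395,-.13,0,.09))
E
```

```text
fit 0.37075000762939453 -0.13025001525878907 size 149.49996948242188 111.49998474121094 yaw 90.0
top [[(0.9, [0.378, -0.128, 0.002])], [(0.65, [0.376, -0.128, 0.017])]]
scene [[(0.42, [0.374, -0.13, 0.002])], [(0.44, [0.41, -0.11, 0.016])]]
cur [ 0.35   -0.3684  0.3366] [ 3.141 -0.    -0.   ]
0 7 rows t [0.16, -0.85, 0.17] w [0.0, -0.0, -0.0] end [0.3949, -0.1304, 0.289]
```

```bash
sed -i 's/grey=([^)]*)/grey=(.3775,-.1285,0)/' plan.py; cat >> plan.py <<'E'
def pre(slot,dx=-.07,dz=.07):
    p,Rm=place(slot,.085,.003);return p+[dx,0,dz],Rm
_leg=leg
def leg(a,b,vmax=.037,lab=''):
    e=_leg(a,b,vmax,lab);k=np.linspace(0,1,9);dr=(a[1].inv()*e[1]).as_rotvec();Q=[a[1]*R.from_rotvec(dr*t) for t in k]
    P=[a[0]]
    for i in range(8):P.append(P[-1]+Q[i].apply([1,0,0])*0)
    M=sum(q.as_matrix() for q in Q[:8]);d=np.linalg.solve(M,e[0]-a[0]);P=[a[0]]
    for i in range(8):P.append(P[-1]+Q[i].apply(d))
    B=np.array([p+q.apply([-.078,0,TIP+.003]) for p,q in zip(P,Q)]);print('    bottom x,z:',(B[::2,[0,2]]*1000).round().astype(int).tolist());return e
E
python3 - <<'E'
from plan import *
path(grasp('grey',.09),grasp('grey',.002),grasp('grey',.15),pre(4),place(4,.085,.003),place(4,.055,.003))
E
```

```text
cur [ 0.35   -0.3684  0.3366] [ 3.141 -0.    -0.   ]
0 7 rows t [0.2, -0.86, 0.17] w [0.0, -0.0, -0.0] end [0.4061, -0.1276, 0.289]
    bottom x,z: [[272, 135], [286, 123], [300, 111], [314, 99], [328, 87]]
1 3 rows t [-0.01, 0.01, 0.73] w [0.0, -0.0, -0.0] end [0.4049, -0.1288, 0.2014]
    bottom x,z: [[328, 87], [328, 65], [328, 43], [327, 21], [327, -1]]
2 4 rows t [0.0, -0.0, -0.92] w [0.0, -0.0, -0.0] end [0.4049, -0.1288, 0.3486]
    bottom x,z: [[327, -1], [327, 36], [327, 73], [327, 110], [327, 147]]
3 11 rows t [0.19, 0.04, 0.17] w [-0.03, 0.95, 0.05] end [0.508, -0.1496, 0.3218]
    bottom x,z: [[327, 147], [404, 116], [486, 107], [568, 120], [643, 153]]
4 3 rows t [-0.22, -0.05, 0.79] w [-0.0, 0.0, 0.01] end [0.5771, -0.1479, 0.2514]
    bottom x,z: [[643, 153], [661, 135], [678, 118], [695, 100], [713, 83]]
5 1 rows t [-0.75, 0.01, -0.01] w [-0.01, 0.01, -0.01] end [0.5617, -0.1473, 0.2257]
    bottom x,z: [[713, 83], [709, 76], [705, 70], [701, 63], [697, 57]]
```

play_rows(translation=[[0.2,-0.86,0.17],[0.2,-0.86,0.17],[0.2,-0.86,0.17],[0.2,-0.86,0.17],[0.2,-0.86,0.17],[0.2,-0.86,0.17],[0.2,-0.86,0.17]], twist=[[0,0,0],[0,0,0],[0,0,0],[0,0,0],[0,0,0],[0,0,0],[0,0,0]], gripper=[1,1,1,1,1,1,1])

```text
time: 20.95
tool_pos: [0.4057, -0.1258, 0.289]
ee_rot: [3.141, -0.002, 0.001]
wrist_force: [0.2, -0.8, 0.0]
width: 0.0943
finger_force: 0.0
```

play_rows(translation=[[-0.01,0.01,0.73],[-0.01,0.01,0.73],[-0.01,0.01,0.73],[0,0,0],[0,0,0]], twist=[[0,0,0],[0,0,0],[0,0,0],[0,0,0],[0,0,0]], gripper=[1,1,1,1,-1])

```text
time: 21.45
tool_pos: [0.4047, -0.1287, 0.2013]
ee_rot: [3.141, -0.0, 0.001]
wrist_force: [-0.6, -0.4, 0.3]
width: 0.089
finger_force: 0.0
```

play_rows(translation=[[0,0,0],[0,0,0],[0,0,0],[0,0,0],[0,0,0],[0,0,0],[0,0,0]], twist=[[0,0,0],[0,0,0],[0,0,0],[0,0,0],[0,0,0],[0,0,0],[0,0,0]], gripper=[-1,-1,-1,-1,-1,-1,-1])

```text
time: 22.15
tool_pos: [0.405, -0.1298, 0.2013]
ee_rot: [3.141, -0.0, -0.001]
wrist_force: [-1.1, 0.2, 1.3]
width: 0.0557
finger_force: 30.0
```

play_rows(translation=[[0,0,-0.6],[0,0,-0.92],[0,0,-0.92],[0,0,-0.92],[0,0,-0.32]], twist=[[0,0,0],[0,0,0],[0,0,0],[0,0,0],[0,0,0]], gripper=[-1,-1,-1,-1,-1])

```text
time: 22.65
tool_pos: [0.4056, -0.13, 0.3523]
ee_rot: [3.138, -0.007, -0.001]
wrist_force: [0.9, 1.2, -0.9]
width: 0.0559
finger_force: 30.0
```

play_rows(translation=[[0.19,0.04,0.17],[0.19,0.04,0.17],[0.19,0.04,0.17],[0.19,0.04,0.17],[0.19,0.04,0.17],[0.19,0.04,0.17]], twist=[[-0.03,0.95,0.05],[-0.03,0.95,0.05],[-0.03,0.95,0.05],[-0.03,0.95,0.05],[-0.03,0.95,0.05],[-0.03,0.95,0.05]], gripper=[-1,-1,-1,-1,-1,-1])

```text
time: 23.25
tool_pos: [0.4578, -0.1401, 0.3175]
ee_rot: [3.132, -0.571, -0.03]
wrist_force: [0.1, 0.9, -1.5]
width: 0.0562
finger_force: 30.0
```

play_rows(translation=[[0.19,0.04,0.17],[0.19,0.04,0.17],[0.19,0.04,0.17],[0.19,0.04,0.17],[0.19,0.04,0.17],[0,0,0],[0,0,0]], twist=[[-0.03,0.95,0.05],[-0.03,0.95,0.05],[-0.03,0.95,0.05],[-0.03,0.95,0.05],[-0.03,0.95,0.05],[0,0,0],[0,0,0]], gripper=[-1,-1,-1,-1,-1,-1,-1])

```text
time: 23.95
tool_pos: [0.5076, -0.1503, 0.3195]
ee_rot: [3.141, -1.04, -0.061]
wrist_force: [-0.7, 0.5, -1.2]
width: 0.056
finger_force: 30.0
```

```bash
python3 - <<'E'
from plan import *
path(place(4,.085,.003),place(4,.055,.003))
E
```

```text
cur [ 0.5076 -0.1503  0.3195] [ 3.141 -1.04  -0.061]
0 3 rows t [-0.2, -0.05, 0.78] w [-0.0, 0.02, 0.0] end [0.5766, -0.1486, 0.2516]
    bottom x,z: [[642, 150], [660, 133], [677, 116], [695, 100], [712, 83]]
1 1 rows t [-0.75, -0.01, -0.0] w [-0.01, 0.01, 0.01] end [0.5616, -0.1473, 0.2256]
    bottom x,z: [[712, 83], [708, 76], [705, 70], [701, 64], [697, 57]]
```

Clean transit. I'll go to lift 55 and check.

play_rows(translation=[[-0.2,-0.05,0.78],[-0.2,-0.05,0.78],[-0.2,-0.05,0.78],[0,0,0],[-0.35,0,0],[-0.4,0,0],[0,0,0],[0,0,0]], twist=[[0,0.02,0],[0,0.02,0],[0,0.02,0],[0,0,0],[0,0.01,0],[0,0,0],[0,0,0],[0,0,0]], gripper=[-1,-1,-1,-1,-1,-1,-1,-1])

```text
time: 24.75
tool_pos: [0.5623, -0.1481, 0.2288]
ee_rot: [3.138, -1.053, -0.059]
wrist_force: [0.1, 0.0, -1.3]
width: 0.0556
finger_force: 30.0
```

```bash
python3 - <<'E'
from plan import *
rel(4);path(place(4,.035,.003),place(4,.006,.003))
p,Rm=cur();print('exp origin',p+Rm.apply([-S,0,TIP+.002]))
for c in("top","scene"):
    robot.snapshot(c);print(c,[[(round(d["score"],2),np.round(d["centre"],3).tolist()) for d in getattr(robot,f)("block_d",c) if d["centre"][0]>.5] for f in("spot_point",)])
E
```

```text
tip lift 59.4 off 3.9 y -0.9 rot err (tool)  [-0.     0.006 -0.002]
('joint_positions', array([-0.44,  0.08,  1.92,  1.21,  0.35,  0.19])) ('wrist_force', array([ 0.05,  0.02, -1.33])) ('wrist_torque', array([0.11, 0.53, 0.03]))
cur [ 0.5623 -0.1481  0.2288] [ 3.138 -1.053 -0.059]
0 1 rows t [-0.58, -0.02, 0.02] w [0.0, -0.06, 0.02] end [0.5516, -0.1467, 0.2083]
    bottom x,z: [[699, 61], [696, 56], [693, 50], [690, 45], [687, 40]]
1 1 rows t [-0.72, -0.0, -0.0] w [0.0, -0.0, -0.0] end [0.5372, -0.1458, 0.1833]
    bottom x,z: [[687, 40], [684, 34], [680, 27], [677, 21], [673, 15]]
exp origin [ 0.72282228 -0.1583819   0.1050754 ]
top [[(0.93, [0.723, -0.159, 0.104]), (0.38, [0.597, -0.151, 0.005])]]
scene [[(0.6, [0.721, -0.161, 0.106])]]
```

play_rows(translation=[[-0.3,-0.02,0.02],[-0.3,0,0],[0,0,0],[0,0,0]], twist=[[0,-0.06,0.02],[0,0,0],[0,0,0],[0,0,0]], gripper=[-1,-1,-1,-1])

```text
time: 25.35
tool_pos: [0.5517, -0.1467, 0.2072]
ee_rot: [3.142, -1.047, -0.063]
wrist_force: [0.5, 1.2, -0.1]
width: 0.0555
finger_force: 30.0
```

```bash
python3 - <<'E'
from plan import *
rel(4);path(place(4,.005,.003))
E
```

```text
tip lift 34.1 off 2.3 y -0.1 rot err (tool)  [-0.  0.  0.]
('joint_positions', array([-0.45,  0.09,  1.95,  1.33,  0.34,  0.06])) ('wrist_force', array([ 0.49,  1.22, -0.11])) ('wrist_torque', array([0.05, 0.53, 0.  ]))
cur [ 0.5517 -0.1467  0.2072] [ 3.142 -1.047 -0.063]
0 1 rows t [-0.73, -0.0, -0.02] w [0.0, -0.0, -0.0] end [0.5364, -0.1457, 0.1823]
    bottom x,z: [[687, 39], [684, 32], [680, 26], [676, 20], [672, 14]]
```

In the slot and free. Lowering the rest.

play_rows(translation=[[-0.25,0,0],[-0.2,0,0],[-0.18,0,0],[-0.08,0,0],[0,0,0]], twist=[[0,0,0],[0,0,0],[0,0,0],[0,0,0],[0,0,0]], gripper=[-1,-1,-1,-1,-1])

```text
time: 25.85
tool_pos: [0.5374, -0.1458, 0.1824]
ee_rot: [3.142, -1.047, -0.063]
wrist_force: [0.3, 0.3, -1.0]
width: 0.0558
finger_force: 30.0
```

```bash
python3 - <<'E'
from plan import *
rel(4)
E
```

```text
tip lift 5.5 off 2.3 y -0.1 rot err (tool)  [-0. -0.  0.]
('joint_positions', array([-0.46,  0.1 ,  2.  ,  1.5 ,  0.34, -0.13])) ('wrist_force', array([ 0.27,  0.3 , -0.98])) ('wrist_torque', array([ 0.04,  0.49, -0.05]))
```

play_rows(translation=[[0,0,0],[0,0,0],[0,0,0],[0,0,0],[0,0,-0.5],[0,0,-0.8],[0,0,-0.8],[0,0,0]], twist=[[0,0,0],[0,0,0],[0,0,0],[0,0,0],[0,0,0],[0,0,0],[0,0,0],[0,0,0]], gripper=[0.6,0.6,0.6,0.6,0.6,0.6,0.6,0.6])

```text
time: 26.65
tool_pos: [0.4634, -0.141, 0.2262]
ee_rot: [3.137, -1.05, -0.06]
wrist_force: [-0.0, -0.4, 0.5]
width: 0.0751
finger_force: 0.0
```

```bash
python3 - <<'E'
from plan import *
for c in("top","scene"):
    robot.snapshot(c);print(c,[[(round(d["score"],2),np.round(d["centre"],3).tolist()) for d in getattr(robot,f)("block_d",c) if d["centre"][1]<.6] for f in("spot_point",)])
print('exp',place(4,-S,0)[0]-np.r_[0,0,0]+place(4,0,0)[1].apply([0,0,TIP+.003]))
p,Rm=cur();path((p+[-.05,0.03,.08],Rm),grasp('blue',.13),grasp('blue',.002),grasp('blue',.16),pre(3),place(3,.085,.003))
E
```

```text
top [[(0.78, [0.384, 0.272, 0.004]), (0.64, [0.408, 0.134, -0.004]), (0.55, [0.373, 0.4, 0.001]), (0.51, [0.699, -0.157, 0.051])]]
scene [[(0.82, [0.377, 0.279, 0.002]), (0.79, [0.696, -0.153, 0.052]), (0.68, [0.407, 0.129, -0.0]), (0.65, [0.378, 0.399, -0.0]), (0.48, [0.598, -0.151, -0.004])]]
exp [ 0.69729963 -0.15585879  0.05130127]
cur [ 0.4651 -0.1412  0.2238] [-3.141 -1.046 -0.064]
0 3 rows t [0.36, -0.22, -0.71] w [0.0, 0.0, 0.0] end [0.4148, -0.1116, 0.3039]
    bottom x,z: [[601, 55], [588, 75], [576, 95], [563, 115], [550, 135]]
1 11 rows t [0.11, -0.56, -0.02] w [0.13, -0.94, -0.23] end [0.4334, 0.1372, 0.3298]
    bottom x,z: [[550, 135], [510, 117], [463, 108], [411, 112], [358, 127]]
2 4 rows t [0.0, -0.01, 0.8] w [0.01, -0.01, -0.01] end [0.4336, 0.1387, 0.2018]
    bottom x,z: [[358, 127], [358, 95], [358, 64], [358, 32], [358, 0]]
3 5 rows t [0.0, -0.0, -0.79] w [-0.0, -0.0, -0.0] end [0.4334, 0.1384, 0.3598]
    bottom x,z: [[358, 0], [358, 39], [358, 79], [357, 118], [357, 158]]
4 11 rows t [-0.03, 0.65, 0.11] w [-0.14, 0.94, 0.23] end [0.4692, -0.1468, 0.3206]
    bottom x,z: [[357, 158], [423, 133], [489, 124], [551, 131], [604, 151]]
5 3 rows t [-0.21, -0.05, 0.79] w [0.01, 0.01, 0.01] end [0.5387, -0.1456, 0.2511]
    bottom x,z: [[604, 151], [622, 134], [639, 117], [657, 100], [674, 82]]
```

Grey measures (.698, -.155, .051), as expected for racked. Next is blue into slot 3.

play_rows(translation=[[0.36,-0.22,-0.71],[0.36,-0.22,-0.71],[0.36,-0.22,-0.71]], twist=[[0,0,0],[0,0,0],[0,0,0]], gripper=[0.6,1,1])

```text
time: 27.15
tool_pos: [0.4145, -0.1112, 0.3037]
ee_rot: [-3.138, -1.043, -0.066]
wrist_force: [0.6, -0.6, 1.3]
width: 0.0878
finger_force: 0.0
```

play_rows(translation=[[0.11,-0.56,-0.02],[0.11,-0.56,-0.02],[0.11,-0.56,-0.02],[0.11,-0.56,-0.02],[0.11,-0.56,-0.02],[0.11,-0.56,-0.02]], twist=[[0.13,-0.94,-0.23],[0.13,-0.94,-0.23],[0.13,-0.94,-0.23],[0.13,-0.94,-0.23],[0.13,-0.94,-0.23],[0.13,-0.94,-0.23]], gripper=[1,1,1,1,1,1])

```text
time: 27.75
tool_pos: [0.4298, 0.0243, 0.3228]
ee_rot: [3.099, -0.475, 0.11]
wrist_force: [1.0, -1.1, -0.4]
width: 0.094
finger_force: 0.0
```

play_rows(translation=[[0.11,-0.56,-0.02],[0.11,-0.56,-0.02],[0.11,-0.56,-0.02],[0.11,-0.56,-0.02],[0.11,-0.56,-0.02],[0,0,0]], twist=[[0.13,-0.94,-0.23],[0.13,-0.94,-0.23],[0.13,-0.94,-0.23],[0.13,-0.94,-0.23],[0.13,-0.94,-0.23],[0,0,0]], gripper=[1,1,1,1,1,1])

```text
time: 28.35
tool_pos: [0.4342, 0.1393, 0.3287]
ee_rot: [3.14, -0.004, 0.219]
wrist_force: [0.1, -0.3, 0.1]
width: 0.0938
finger_force: 0.0
```

```bash
python3 - <<'E'
from plan import *
path(grasp('blue',.002))
E
```

```text
cur [0.4342 0.1393 0.3287] [ 3.14  -0.004  0.219]
0 4 rows t [-0.0, -0.0, 0.8] w [0.0, -0.01, -0.0] end [0.4345, 0.1392, 0.2007]
    bottom x,z: [[359, 126], [359, 94], [359, 63], [359, 31], [358, -1]]
```

play_rows(translation=[[0,0,0.8],[0,0,0.8],[0,0,0.8],[0,0,0.75],[0,0,0],[0,0,0]], twist=[[0,-0.01,0],[0,-0.01,0],[0,-0.01,0],[0,-0.01,0],[0,0,0],[0,0,0]], gripper=[1,1,1,1,1,-1])

```text
time: 28.95
tool_pos: [0.4338, 0.1362, 0.2032]
ee_rot: [3.138, -0.002, 0.214]
wrist_force: [0.5, -0.4, -1.5]
width: 0.089
finger_force: 0.0
```

play_rows(translation=[[0,0,0],[0,0,0],[0,0,0],[0,0,0],[0,0,0],[0,0,0],[0,0,0]], twist=[[0,0,0],[0,0,0],[0,0,0],[0,0,0],[0,0,0],[0,0,0],[0,0,0]], gripper=[-1,-1,-1,-1,-1,-1,-1])

```text
time: 29.65
tool_pos: [0.4338, 0.1367, 0.2043]
ee_rot: [3.139, -0.004, 0.214]
wrist_force: [-0.5, 1.5, 2.2]
width: 0.0556
finger_force: 29.9
```

play_rows(translation=[[0,0,-0.6],[0,0,-0.9],[0,0,-0.9],[0,0,-0.9],[0,0,-0.65],[0,0,0]], twist=[[0,0,0],[0,0,0],[0,0,0],[0,0,0],[0,0,0],[0,0,0]], gripper=[-1,-1,-1,-1,-1,-1])

```text
time: 30.25
tool_pos: [0.4338, 0.137, 0.3661]
ee_rot: [3.138, -0.012, 0.214]
wrist_force: [-0.3, 0.5, -0.7]
width: 0.0557
finger_force: 29.9
```

```bash
python3 - <<'E'
from plan import *
path(pre(3))
E
```

```text
cur [0.4338 0.137  0.3661] [ 3.138 -0.012  0.214]
0 11 rows t [-0.04, 0.64, 0.12] w [-0.13, 0.93, 0.23] end [0.4669, -0.1444, 0.321]
    bottom x,z: [[360, 163], [424, 138], [488, 128], [549, 133], [602, 152]]
```

play_rows(translation=[[-0.04,0.64,0.12],[-0.04,0.64,0.12],[-0.04,0.64,0.12],[-0.04,0.64,0.12],[-0.04,0.64,0.12],[-0.04,0.64,0.12]], twist=[[-0.13,0.93,0.23],[-0.13,0.93,0.23],[-0.13,0.93,0.23],[-0.13,0.93,0.23],[-0.13,0.93,0.23],[-0.13,0.93,0.23]], gripper=[-1,-1,-1,-1,-1,-1])

```text
time: 30.85
tool_pos: [0.4533, -0.0169, 0.3329]
ee_rot: [3.096, -0.565, 0.085]
wrist_force: [0.2, 0.3, -1.7]
width: 0.0558
finger_force: 29.9
```

play_rows(translation=[[-0.04,0.64,0.12],[-0.04,0.64,0.12],[-0.04,0.64,0.12],[-0.04,0.64,0.12],[-0.04,0.64,0.12],[0,0,0],[0,0,0]], twist=[[-0.13,0.93,0.23],[-0.13,0.93,0.23],[-0.13,0.93,0.23],[-0.13,0.93,0.23],[-0.13,0.93,0.23],[0,0,0],[0,0,0]], gripper=[-1,-1,-1,-1,-1,-1,-1])

```text
time: 31.55
tool_pos: [0.465, -0.1446, 0.3139]
ee_rot: [-3.141, -1.028, -0.065]
wrist_force: [-0.7, -0.1, -1.0]
width: 0.0559
finger_force: 29.9
```

```bash
python3 - <<'E'
from plan import *
path(place(3,.085,.005),place(3,.055,.005))
E
```

```text
cur [ 0.465  -0.1446  0.3139] [-3.141 -1.028 -0.065]
0 3 rows t [-0.13, -0.03, 0.77] w [0.0, 0.07, -0.0] end [0.5365, -0.1456, 0.2532]
    bottom x,z: [[597, 143], [616, 128], [635, 114], [654, 99], [672, 85]]
1 1 rows t [-0.76, 0.0, 0.01] w [0.01, -0.01, -0.01] end [0.5217, -0.1446, 0.2267]
    bottom x,z: [[672, 85], [669, 78], [665, 72], [661, 65], [657, 58]]
```

play_rows(translation=[[-0.13,-0.03,0.77],[-0.13,-0.03,0.77],[-0.13,-0.03,0.77],[0,0,0],[-0.38,0,0],[-0.4,0,0.01],[0,0,0],[0,0,0]], twist=[[0,0.07,0],[0,0.07,0],[0,0.07,0],[0,0,0],[0,0,0],[0,0,0],[0,0,0],[0,0,0]], gripper=[-1,-1,-1,-1,-1,-1,-1,-1])

```text
time: 32.35
tool_pos: [0.5225, -0.1441, 0.2301]
ee_rot: [3.137, -1.055, -0.059]
wrist_force: [0.5, -1.1, -1.4]
width: 0.0558
finger_force: 29.9
```

```bash
python3 - <<'E'
from plan import *
rel(3);path(place(3,.035,.005),place(3,.006,.005))
p,Rm=cur();print('exp origin',p+Rm.apply([-S,0,TIP+.005]))
for c in("top","scene"):
    robot.snapshot(c);print(c,[[(round(d["score"],2),np.round(d["centre"],3).tolist()) for d in getattr(robot,f)("block_d",c) if d["centre"][0]>.5] for f in("spot_point",)])
E
```

```text
tip lift 59.9 off 6.2 y 0.6 rot err (tool)  [-0.001  0.008 -0.002]
('joint_positions', array([-0.47, -0.01,  2.  ,  1.23,  0.37,  0.15])) ('wrist_force', array([ 0.46, -1.06, -1.43])) ('wrist_torque', array([ 0.06,  0.53, -0.03]))
cur [ 0.5225 -0.1441  0.2301] [ 3.137 -1.055 -0.059]
0 1 rows t [-0.58, 0.02, 0.03] w [0.01, -0.08, 0.02] end [0.5121, -0.1443, 0.2094]
    bottom x,z: [[660, 63], [657, 57], [654, 52], [651, 46], [648, 41]]
1 1 rows t [-0.73, -0.0, -0.0] w [-0.0, -0.0, -0.0] end [0.4975, -0.1434, 0.1841]
    bottom x,z: [[648, 41], [644, 35], [641, 28], [637, 22], [633, 16]]
exp origin [ 0.68588283 -0.15464597  0.10522708]
top [[(0.7, [0.685, -0.154, 0.102])]]
scene [[(0.63, [0.688, -0.157, 0.107]), (0.47, [0.696, -0.154, 0.052])]]
```

Matches. Inserting, with rotation corrected, to lift 35 and then on down; I'll check the force between.

play_rows(translation=[[-0.1,0.02,0.05],[-0.25,0,0],[-0.25,0,0],[0,0,0],[0,0,0]], twist=[[0.01,-0.08,0.02],[0,0,0],[0,0,0],[0,0,0],[0,0,0]], gripper=[-1,-1,-1,-1,-1])

```text
time: 33.05
tool_pos: [0.5126, -0.145, 0.2077]
ee_rot: [-3.141, -1.047, -0.065]
wrist_force: [0.1, -0.2, -1.0]
width: 0.0556
finger_force: 29.9
```

```bash
python3 - <<'E'
from plan import *
rel(3)
E
```

```text
tip lift 33.8 off 3.5 y -0.9 rot err (tool)  [-0.001 -0.     0.001]
('joint_positions', array([-0.48,  0.01,  2.04,  1.34,  0.37,  0.03])) ('wrist_force', array([ 0.08, -0.19, -0.96])) ('wrist_torque', array([0.03, 0.47, 0.04]))
```

play_rows(translation=[[-0.25,0,0],[-0.2,0,0],[-0.18,0,0],[-0.08,0,0],[0,0,0]], twist=[[0,0,0],[0,0,0],[0,0,0],[0,0,0],[0,0,0]], gripper=[-1,-1,-1,-1,-1])

```text
time: 33.55
tool_pos: [0.4984, -0.144, 0.1831]
ee_rot: [-3.141, -1.047, -0.065]
wrist_force: [0.1, -0.2, -0.9]
width: 0.0556
finger_force: 29.9
```

play_rows(translation=[[0,0,0],[0,0,0],[0,0,0],[0,0,0],[0,0,-0.5],[0,0,-0.8],[0,0,-0.8],[0,0,0]], twist=[[0,0,0],[0,0,0],[0,0,0],[0,0,0],[0,0,0],[0,0,0],[0,0,0],[0,0,0]], gripper=[0.6,0.6,0.6,0.6,0.6,0.6,0.6,0.6])

```text
time: 34.35
tool_pos: [0.4245, -0.1393, 0.2272]
ee_rot: [3.136, -1.051, -0.06]
wrist_force: [0.1, -0.6, -0.6]
width: 0.0751
finger_force: 0.0
```

```bash
python3 - <<'E'
from plan import *
for c in("top","scene"):
    robot.snapshot(c);print(c,[[(round(d["score"],2),np.round(d["centre"],3).tolist()) for d in getattr(robot,f)("block_d",c) if d["centre"][1]<.6] for f in("spot_point",)])
print('exp',place(3,-S,0)[0]+place(4,0,0)[1].apply([0,0,TIP+.003]))
p,Rm=cur();path((p+[-.03,0.05,.10],Rm),grasp('orange',.13))
E
```

```text
top [[(0.86, [0.375, 0.401, -0.001]), (0.79, [0.661, -0.155, 0.049]), (0.67, [0.379, 0.271, 0.003]), (0.55, [0.637, -0.15, 0.008]), (0.53, [0.7, -0.154, 0.052])]]
scene [[(0.91, [0.378, 0.398, 0.002]), (0.79, [0.376, 0.277, 0.004]), (0.73, [0.698, -0.157, 0.053]), (0.56, [0.659, -0.157, 0.053]), (0.54, [0.564, -0.152, 0.008])]]
exp [ 0.65937502 -0.15346638  0.05130127]
cur [ 0.4262 -0.1394  0.2248] [-3.14  -1.047 -0.065]
0 4 rows t [0.44, -0.3, -0.49] w [0.0, 0.0, 0.0] end [0.3966, -0.0895, 0.325]
    bottom x,z: [[562, 56], [554, 81], [547, 106], [540, 131], [532, 156]]
1 11 rows t [-0.0, -0.82, -0.02] w [0.03, -0.95, -0.05] end [0.405, 0.2713, 0.3305]
    bottom x,z: [[532, 156], [488, 128], [436, 113], [381, 113], [327, 128]]
```

Blue is racked in slot 3. Next is orange into slot 2.

play_rows(translation=[[0.44,-0.3,-0.49],[0.44,-0.3,-0.49],[0.44,-0.3,-0.49],[0.44,-0.3,-0.49]], twist=[[0,0,0],[0,0,0],[0,0,0],[0,0,0]], gripper=[0.6,1,1,1])

```text
time: 34.95
tool_pos: [0.3965, -0.0889, 0.3252]
ee_rot: [-3.138, -1.045, -0.066]
wrist_force: [0.8, 0.1, 0.3]
width: 0.0928
finger_force: 0.0
```

play_rows(translation=[[0,-0.82,-0.02],[0,-0.82,-0.02],[0,-0.82,-0.02],[0,-0.82,-0.02],[0,-0.82,-0.02],[0,-0.82,-0.02]], twist=[[0.03,-0.95,-0.05],[0.03,-0.95,-0.05],[0.03,-0.95,-0.05],[0.03,-0.95,-0.05],[0.03,-0.95,-0.05],[0.03,-0.95,-0.05]], gripper=[1,1,1,1,1,1])

```text
time: 35.55
tool_pos: [0.4025, 0.0995, 0.3268]
ee_rot: [3.137, -0.5, -0.023]
wrist_force: [0.3, 0.0, -0.4]
width: 0.0937
finger_force: 0.0
```

play_rows(translation=[[0,-0.82,-0.02],[0,-0.82,-0.02],[0,-0.82,-0.02],[0,-0.82,-0.02],[0,-0.82,-0.02],[0,0,0],[0,0,0]], twist=[[0.03,-0.95,-0.05],[0.03,-0.95,-0.05],[0.03,-0.95,-0.05],[0.03,-0.95,-0.05],[0.03,-0.95,-0.05],[0,0,0],[0,0,0]], gripper=[1,1,1,1,1,1,1])

```text
time: 36.25
tool_pos: [0.404, 0.2624, 0.3293]
ee_rot: [-3.139, -0.028, 0.003]
wrist_force: [-0.6, -0.2, -0.5]
width: 0.0941
finger_force: 0.0
```

```bash
python3 - <<'E'
from plan import *
path(grasp('orange',.002))
E
```

```text
cur [0.404  0.2624 0.3293] [-3.139e+00 -2.800e-02  3.000e-03]
0 4 rows t [-0.01, -0.06, 0.8] w [-0.01, -0.07, 0.01] end [0.4046, 0.2721, 0.2013]
    bottom x,z: [[332, 125], [331, 94], [330, 62], [328, 31], [327, -1]]
```

play_rows(translation=[[-0.02,-0.24,0.2],[0,0,0.9],[0,0,0.9],[0,0,0.9],[0,0,0.28],[0,0,0],[0,0,0]], twist=[[-0.02,-0.28,0.03],[0,0,0],[0,0,0],[0,0,0],[0,0,0],[0,0,0],[0,0,0]], gripper=[1,1,1,1,1,1,1])

```text
time: 36.95
tool_pos: [0.4036, 0.2711, 0.2045]
ee_rot: [-3.139, -0.003, -0.003]
wrist_force: [-0.6, 1.0, 0.0]
width: 0.0941
finger_force: 0.0
```

play_rows(translation=[[0,0,0],[0,0,0],[0,0,0],[0,0,0],[0,0,0],[0,0,0],[0,0,0],[0,0,0]], twist=[[0,0,0],[0,0,0],[0,0,0],[0,0,0],[0,0,0],[0,0,0],[0,0,0],[0,0,0]], gripper=[-1,-1,-1,-1,-1,-1,-1,-1])

```text
time: 37.75
tool_pos: [0.4033, 0.2713, 0.204]
ee_rot: [-3.139, -0.003, -0.002]
wrist_force: [-0.1, 0.9, 1.9]
width: 0.0557
finger_force: 30.0
```

play_rows(translation=[[0,0,-0.6],[0,0,-0.9],[0,0,-0.9],[0,0,-0.9],[0,0,-0.65],[0,0,0]], twist=[[0,0,0],[0,0,0],[0,0,0],[0,0,0],[0,0,0],[0,0,0]], gripper=[-1,-1,-1,-1,-1,-1])

```text
time: 38.35
tool_pos: [0.4035, 0.2711, 0.366]
ee_rot: [-3.136, -0.01, -0.003]
wrist_force: [-0.1, 0.4, -0.6]
width: 0.0558
finger_force: 30.0
```

```bash
python3 - <<'E'
from plan import *
p,Rm=pre(2);path((p+[0,.1,.02],Rm),pre(2))
E
```

```text
cur [0.4035 0.2711 0.366 ] [-3.136e+00 -1.000e-02 -3.000e-03]
0 11 rows t [0.05, 0.71, 0.09] w [-0.03, 0.94, 0.05] end [0.4301, -0.0423, 0.3422]
    bottom x,z: [[328, 163], [388, 141], [450, 135], [511, 146], [565, 173]]
1 3 rows t [-0.12, 0.84, 0.13] w [-0.01, 0.01, -0.01] end [0.4299, -0.1432, 0.3216]
    bottom x,z: [[565, 173], [565, 168], [565, 163], [566, 158], [566, 153]]
```

play_rows(translation=[[0.05,0.71,0.09],[0.05,0.71,0.09],[0.05,0.71,0.09],[0.05,0.71,0.09],[0.05,0.71,0.09],[0.05,0.71,0.09]], twist=[[-0.03,0.94,0.05],[-0.03,0.94,0.05],[-0.03,0.94,0.05],[-0.03,0.94,0.05],[-0.03,0.94,0.05],[-0.03,0.94,0.05]], gripper=[-1,-1,-1,-1,-1,-1])

```text
time: 38.95
tool_pos: [0.4158, 0.0991, 0.3413]
ee_rot: [3.132, -0.565, -0.03]
wrist_force: [0.4, -0.2, -1.9]
width: 0.0552
finger_force: 30.0
```

play_rows(translation=[[0.05,0.71,0.09],[0.05,0.71,0.09],[0.05,0.71,0.09],[0.05,0.71,0.09],[0.05,0.71,0.09],[0,0,0],[0,0,0]], twist=[[-0.03,0.94,0.05],[-0.03,0.94,0.05],[-0.03,0.94,0.05],[-0.03,0.94,0.05],[-0.03,0.94,0.05],[0,0,0],[0,0,0]], gripper=[-1,-1,-1,-1,-1,-1,-1])

```text
time: 39.65
tool_pos: [0.4286, -0.0406, 0.3361]
ee_rot: [-3.137, -1.023, -0.068]
wrist_force: [-0.4, -0.0, -1.3]
width: 0.0557
finger_force: 30.0
```

```bash
python3 - <<'E'
from plan import *
path(pre(2),place(2,.085,.005),place(2,.055,.005))
E
```

```text
cur [ 0.4286 -0.0406  0.3361] [-3.137 -1.023 -0.068]
0 3 rows t [-0.07, 0.85, 0.12] w [-0.0, 0.08, -0.01] end [0.4302, -0.1429, 0.3213]
    bottom x,z: [[560, 164], [562, 161], [563, 158], [564, 156], [566, 153]]
1 3 rows t [-0.21, -0.03, 0.78] w [-0.0, 0.0, 0.0] end [0.4987, -0.1436, 0.2526]
    bottom x,z: [[566, 153], [583, 136], [600, 118], [617, 101], [634, 84]]
2 1 rows t [-0.75, -0.01, 0.0] w [-0.01, 0.0, 0.0] end [0.4837, -0.1422, 0.2267]
    bottom x,z: [[634, 84], [631, 78], [627, 71], [623, 65], [619, 58]]
```

play_rows(translation=[[-0.07,0.85,0.12],[-0.07,0.85,0.12],[-0.07,0.85,0.12],[0,0,0],[-0.21,-0.03,0.78],[-0.21,-0.03,0.78],[-0.21,-0.03,0.78],[0,0,0]], twist=[[0,0.08,-0.01],[0,0.08,-0.01],[0,0.08,-0.01],[0,0,0],[0,0,0],[0,0,0],[0,0,0],[0,0,0]], gripper=[-1,-1,-1,-1,-1,-1,-1,-1])

```text
time: 40.45
tool_pos: [0.5009, -0.1404, 0.2508]
ee_rot: [-3.135, -1.043, -0.06]
wrist_force: [-0.6, 1.1, -1.3]
width: 0.0557
finger_force: 30.0
```

play_rows(translation=[[-0.3,0,0],[-0.3,0,0],[0,0,0],[0,0,0]], twist=[[0,0,0],[0,0,0],[0,0,0],[0,0,0]], gripper=[-1,-1,-1,-1])

```text
time: 40.85
tool_pos: [0.4882, -0.1416, 0.2361]
ee_rot: [3.138, -1.054, -0.056]
wrist_force: [0.4, -1.0, -0.7]
width: 0.0558
finger_force: 30.0
```

```bash
python3 - <<'E'
from plan import *
rel(2);path(place(2,.035,.005))
p,Rm=cur();print('exp origin',p+Rm.apply([-S,0,TIP+.005]))
for c in("top","scene"):
    robot.snapshot(c);print(c,[[(round(d["score"],2),np.round(d["centre"],3).tolist()) for d in getattr(robot,f)("block_d",c) if d["centre"][0]>.5] for f in("spot_point",)])
E
```

```text
tip lift 66.5 off 6.1 y 1.6 rot err (tool)  [ 0.003  0.007 -0.003]
('joint_positions', array([-0.51, -0.1 ,  2.07,  1.2 ,  0.42,  0.17])) ('wrist_force', array([ 0.43, -0.99, -0.65])) ('wrist_torque', array([0.05, 0.48, 0.01]))
cur [ 0.4882 -0.1416  0.2361] [ 3.138 -1.054 -0.056]
0 1 rows t [-0.76, 0.02, 0.02] w [-0.03, -0.07, 0.03] end [0.4738, -0.1416, 0.2092]
    bottom x,z: [[625, 68], [621, 61], [617, 55], [613, 48], [609, 41]]
exp origin [ 0.65140202 -0.15145525  0.11090216]
top [[(0.65, [0.655, -0.148, 0.119]), (0.61, [0.7, -0.154, 0.048])]]
scene [[(0.64, [0.658, -0.157, 0.051]), (0.56, [0.696, -0.157, 0.053]), (0.54, [0.653, -0.149, 0.116])]]
```

play_rows(translation=[[-0.1,0.04,0.04],[-0.3,0,0],[-0.38,0,0],[0,0,0],[0,0,0]], twist=[[-0.03,-0.07,0.03],[0,0,0],[0,0,0],[0,0,0],[0,0,0]], gripper=[-1,-1,-1,-1,-1])

```text
time: 41.55
tool_pos: [0.4739, -0.1435, 0.2073]
ee_rot: [-3.141, -1.046, -0.066]
wrist_force: [-0.4, 0.4, -1.1]
width: 0.0559
finger_force: 30.0
```

```bash
python3 - <<'E'
from plan import *
rel(2)
E
```

```text
tip lift 32.9 off 3.9 y -2.1 rot err (tool)  [-0.002 -0.002  0.001]
('joint_positions', array([-0.53, -0.08,  2.12,  1.33,  0.41,  0.01])) ('wrist_force', array([-0.39,  0.36, -1.07])) ('wrist_torque', array([ 0.04,  0.47, -0.03]))
```

play_rows(translation=[[-0.25,-0.05,0],[-0.2,0,0],[-0.18,0,0],[-0.1,0,0],[0,0,0]], twist=[[0,0,0],[0,0,0],[0,0,0],[0,0,0],[0,0,0]], gripper=[-1,-1,-1,-1,-1])

```text
time: 42.05
tool_pos: [0.4596, -0.1405, 0.1823]
ee_rot: [3.141, -1.046, -0.064]
wrist_force: [-0.5, 0.6, -1.3]
width: 0.0557
finger_force: 30.0
```

play_rows(translation=[[0,0,0],[0,0,0],[0,0,0],[0,0,0],[0,0,-0.5],[0,0,-0.8],[0,0,-0.8],[0,0,0]], twist=[[0,0,0],[0,0,0],[0,0,0],[0,0,0],[0,0,0],[0,0,0],[0,0,0],[0,0,0]], gripper=[0.6,0.6,0.6,0.6,0.6,0.6,0.6,0.6])

```text
time: 42.85
tool_pos: [0.3857, -0.1357, 0.2265]
ee_rot: [3.134, -1.051, -0.059]
wrist_force: [1.0, -0.7, 0.2]
width: 0.0748
finger_force: 0.0
```

```bash
python3 - <<'E'
from plan import *
for c in("top","scene"):
    robot.snapshot(c);print(c,[[(round(d["score"],2),np.round(d["centre"],3).tolist()) for d in getattr(robot,f)("block_d",c) if d["centre"][1]<.6] for f in("spot_point",)])
print('exp',place(2,-S,0)[0]+place(4,0,0)[1].apply([0,0,TIP+.003]))
p,Rm=cur();path((p+[-.03,0.05,.10],Rm),(p+[-.03,.15,.10],Rm),grasp('green',.13))
E
```

```text
top [[(0.78, [0.619, -0.15, 0.054]), (0.73, [0.375, 0.399, 0.0]), (0.45, [0.696, -0.158, 0.05]), (0.44, [0.66, -0.151, 0.047])]]
scene [[(0.68, [0.659, -0.151, 0.052]), (0.62, [0.377, 0.397, 0.002]), (0.59, [0.692, -0.156, 0.052]), (0.48, [0.623, -0.149, 0.055])]]
exp [ 0.6214504  -0.15107396  0.05130127]
cur [ 0.3873 -0.1357  0.2238] [-3.141 -1.046 -0.065]
0 4 rows t [0.44, -0.3, -0.49] w [0.0, 0.0, 0.0] end [0.3579, -0.0857, 0.3241]
    bottom x,z: [[523, 55], [515, 80], [508, 105], [501, 130], [493, 155]]
1 3 rows t [-0.03, -0.83, -0.05] w [0.0, 0.0, 0.0] end [0.3573, 0.0141, 0.324]
    bottom x,z: [[493, 155], [493, 155], [493, 155], [493, 155], [493, 155]]
2 11 rows t [0.15, -0.87, 0.06] w [0.13, -0.94, -0.23] end [0.4002, 0.3994, 0.3272]
    bottom x,z: [[493, 155], [464, 135], [425, 122], [378, 118], [325, 125]]
```

Orange is racked in slot 2. Green is next; averaging the estimates puts it at (.375, .397).

play_rows(translation=[[0.44,-0.3,-0.49],[0.44,-0.3,-0.49],[0.44,-0.3,-0.49],[0.44,-0.3,-0.49],[-0.03,-0.83,-0.05],[-0.03,-0.83,-0.05],[-0.03,-0.83,-0.05]], twist=[[0,0,0],[0,0,0],[0,0,0],[0,0,0],[0,0,0],[0,0,0],[0,0,0]], gripper=[0.6,1,1,1,1,1,1])

```text
time: 43.75
tool_pos: [0.3575, 0.0077, 0.3234]
ee_rot: [-3.141, -1.042, -0.065]
wrist_force: [0.7, -0.5, -0.3]
width: 0.0942
finger_force: 0.0
```

play_rows(translation=[[0.15,-0.87,0.06],[0.15,-0.87,0.06],[0.15,-0.87,0.06],[0.15,-0.87,0.06],[0.15,-0.87,0.06],[0.15,-0.87,0.06]], twist=[[0.13,-0.94,-0.23],[0.13,-0.94,-0.23],[0.13,-0.94,-0.23],[0.13,-0.94,-0.23],[0.13,-0.94,-0.23],[0.13,-0.94,-0.23]], gripper=[1,1,1,1,1,1])

```text
time: 44.35
tool_pos: [0.3927, 0.2149, 0.3336]
ee_rot: [3.099, -0.476, 0.109]
wrist_force: [0.4, 0.1, -0.1]
width: 0.0939
finger_force: 0.0
```

play_rows(translation=[[0.15,-0.87,0.06],[0.15,-0.87,0.06],[0.15,-0.87,0.06],[0.15,-0.87,0.06],[0.15,-0.87,0.06],[0,0,0],[0,0,0]], twist=[[0.13,-0.94,-0.23],[0.13,-0.94,-0.23],[0.13,-0.94,-0.23],[0.13,-0.94,-0.23],[0.13,-0.94,-0.23],[0,0,0],[0,0,0]], gripper=[1,1,1,1,1,1,1])

```text
time: 45.05
tool_pos: [0.4004, 0.3898, 0.3245]
ee_rot: [3.137, -0.006, 0.214]
wrist_force: [-0.3, 0.0, 0.7]
width: 0.094
finger_force: 0.0
```

```bash
sed -i 's/green=([^)]*)/green=(.375,.397,12.5)/' plan.py; python3 - <<'E'
from plan import *
path(grasp('green',.10),grasp('green',.002))
E
```

```text
cur [0.4004 0.3898 0.3245] [ 3.137 -0.006  0.214]
0 1 rows t [0.11, -0.32, 0.64] w [0.04, -0.06, -0.05] end [0.4022, 0.4031, 0.2989]
    bottom x,z: [[326, 122], [326, 116], [326, 109], [326, 103], [326, 97]]
1 3 rows t [0.0, 0.0, 0.82] w [0.0, 0.0, 0.0] end [0.4022, 0.4031, 0.2005]
    bottom x,z: [[326, 97], [326, 72], [326, 48], [326, 23], [326, -2]]
```

play_rows(translation=[[0.11,-0.32,0.64],[0,0,0],[0,0,0.82],[0,0,0.82],[0,0,0.76],[0,0,0],[0,0,0]], twist=[[0.04,-0.06,-0.05],[0,0,0],[0,0,0],[0,0,0],[0,0,0],[0,0,0],[0,0,0]], gripper=[1,1,1,1,1,1,1])

```text
time: 45.75
tool_pos: [0.4024, 0.4015, 0.2064]
ee_rot: [-3.14, -0.003, 0.216]
wrist_force: [0.2, 0.1, 0.9]
width: 0.0941
finger_force: 0.0
```

play_rows(translation=[[0,0,0],[0,0,0],[0,0,0],[0,0,0],[0,0,0],[0,0,0],[0,0,0],[0,0,0]], twist=[[0,0,0],[0,0,0],[0,0,0],[0,0,0],[0,0,0],[0,0,0],[0,0,0],[0,0,0]], gripper=[-1,-1,-1,-1,-1,-1,-1,-1])

```text
time: 46.55
tool_pos: [0.4023, 0.4022, 0.2058]
ee_rot: [-3.14, -0.004, 0.217]
wrist_force: [-0.9, 0.6, 3.0]
width: 0.0554
finger_force: 30.0
```

play_rows(translation=[[0,0,-0.6],[0,0,-0.9],[0,0,-0.9],[0,0,-0.9],[0,0,-0.65],[0,0,0]], twist=[[0,0,0],[0,0,0],[0,0,0],[0,0,0],[0,0,0],[0,0,0]], gripper=[-1,-1,-1,-1,-1,-1])

```text
time: 47.15
tool_pos: [0.4023, 0.4022, 0.3681]
ee_rot: [-3.136, -0.011, 0.217]
wrist_force: [0.5, 0.7, -0.4]
width: 0.0556
finger_force: 30.0
```

```bash
python3 - <<'E'
from plan import *
p,Rm=pre(1);path((p+[0,.16,.03],Rm),pre(1))
E
```

```text
cur [0.4023 0.4022 0.3681] [-3.136 -0.011  0.217]
0 11 rows t [-0.12, 0.87, 0.0] w [-0.14, 0.94, 0.23] end [0.3917, 0.0172, 0.3527]
    bottom x,z: [[328, 165], [388, 152], [443, 152], [491, 164], [528, 185]]
1 5 rows t [-0.11, 0.79, 0.13] w [0.0, -0.01, -0.01] end [0.393, -0.1412, 0.3208]
    bottom x,z: [[528, 185], [528, 177], [528, 168], [528, 160], [529, 152]]
```

play_rows(translation=[[-0.12,0.87,0],[-0.12,0.87,0],[-0.12,0.87,0],[-0.12,0.87,0],[-0.12,0.87,0],[-0.12,0.87,0]], twist=[[-0.14,0.94,0.23],[-0.14,0.94,0.23],[-0.14,0.94,0.23],[-0.14,0.94,0.23],[-0.14,0.94,0.23],[-0.14,0.94,0.23]], gripper=[-1,-1,-1,-1,-1,-1])

```text
time: 47.75
tool_pos: [0.4059, 0.1899, 0.3585]
ee_rot: [3.093, -0.57, 0.089]
wrist_force: [0.9, -0.7, -1.0]
width: 0.0554
finger_force: 30.0
```

play_rows(translation=[[-0.12,0.87,0],[-0.12,0.87,0],[-0.12,0.87,0],[-0.12,0.87,0],[-0.12,0.87,0],[0,0,0],[0,0,0]], twist=[[-0.14,0.94,0.23],[-0.14,0.94,0.23],[-0.14,0.94,0.23],[-0.14,0.94,0.23],[-0.14,0.94,0.23],[0,0,0],[0,0,0]], gripper=[-1,-1,-1,-1,-1,-1,-1])

```text
time: 48.45
tool_pos: [0.3905, 0.0158, 0.3476]
ee_rot: [3.133, -1.039, -0.062]
wrist_force: [-0.5, 0.9, -0.4]
width: 0.0558
finger_force: 30.0
```

```bash
python3 - <<'E'
from plan import *
path(pre(1),place(1,.085,.0075),place(1,.06,.0075))
E
```

```text
cur [0.3905 0.0158 0.3476] [ 3.133 -1.039 -0.062]
0 5 rows t [-0.08, 0.78, 0.12] w [0.02, 0.02, 0.0] end [0.3929, -0.1407, 0.322]
    bottom x,z: [[525, 178], [526, 172], [527, 166], [528, 160], [529, 154]]
1 3 rows t [-0.22, -0.03, 0.76] w [-0.01, -0.01, 0.0] end [0.4588, -0.1411, 0.2536]
    bottom x,z: [[529, 154], [545, 137], [562, 119], [578, 102], [594, 85]]
2 1 rows t [-0.62, -0.01, -0.0] w [0.01, 0.01, 0.01] end [0.4465, -0.14, 0.2322]
    bottom x,z: [[594, 85], [591, 80], [588, 74], [585, 69], [582, 64]]
```

play_rows(translation=[[-0.08,0.78,0.12],[-0.08,0.78,0.12],[-0.08,0.78,0.12],[-0.08,0.78,0.12],[-0.08,0.78,0.12],[0,0,0]], twist=[[0.02,0.02,0],[0.02,0.02,0],[0.02,0.02,0],[0.02,0.02,0],[0.02,0.02,0],[0,0,0]], gripper=[-1,-1,-1,-1,-1,-1])

```text
time: 49.05
tool_pos: [0.3947, -0.1372, 0.324]
ee_rot: [-3.138, -1.049, -0.063]
wrist_force: [0.3, 0.2, -0.6]
width: 0.0556
finger_force: 30.0
```

play_rows(translation=[[-0.22,-0.03,0.76],[-0.22,-0.03,0.76],[-0.22,-0.03,0.76],[0,0,0],[-0.3,0,0],[-0.2,0,0],[0,0,0],[0,0,0]], twist=[[-0.01,-0.01,0],[-0.01,-0.01,0],[-0.01,-0.01,0],[0,0,0],[0,0,0],[0,0,0],[0,0,0],[0,0,0]], gripper=[-1,-1,-1,-1,-1,-1,-1,-1])

```text
time: 49.85
tool_pos: [0.4506, -0.1342, 0.2409]
ee_rot: [3.138, -1.051, -0.055]
wrist_force: [-0.5, 0.8, -0.8]
width: 0.0553
finger_force: 30.0
```

```bash
python3 - <<'E'
from plan import *
rel(1);path(place(1,.035,.0075))
p,Rm=cur();print('exp origin',p+Rm.apply([-S,0,TIP+.007]))
for c in("top","scene"):
    robot.snapshot(c);print(c,[[(round(d["score"],2),np.round(d["centre"],3).tolist()) for d in getattr(robot,f)("block_d",c) if d["centre"][0]>.5] for f in("spot_point",)])
E
```

```text
tip lift 70.2 off 8.5 y 6.6 rot err (tool)  [ 0.003  0.004 -0.004]
('joint_positions', array([-0.54, -0.2 ,  2.15,  1.15,  0.46,  0.21])) ('wrist_force', array([-0.47,  0.77, -0.8 ])) ('wrist_torque', array([ 0.01,  0.56, -0.05]))
cur [ 0.4506 -0.1342  0.2409] [ 3.138 -1.051 -0.055]
0 1 rows t [-0.86, 0.15, 0.02] w [-0.03, -0.04, 0.04] end [0.4339, -0.1393, 0.2107]
    bottom x,z: [[587, 73], [583, 65], [578, 57], [574, 50], [570, 42]]
exp origin [ 0.61518461 -0.14410374  0.11427358]
top [[(0.62, [0.614, -0.142, 0.118]), (0.62, [0.658, -0.154, 0.048]), (0.55, [0.701, -0.153, 0.051])]]
scene [[(0.65, [0.656, -0.154, 0.054]), (0.63, [0.62, -0.15, 0.054]), (0.55, [0.614, -0.144, 0.12]), (0.43, [0.697, -0.154, 0.051])]]
```

play_rows(translation=[[0,0.16,0.03],[-0.25,0,0],[-0.3,0,0],[-0.3,0,0],[0,0,0],[0,0,0]], twist=[[-0.03,-0.04,0.04],[0,0,0],[0,0,0],[0,0,0],[0,0,0],[0,0,0]], gripper=[-1,-1,-1,-1,-1,-1])

```text
time: 50.65
tool_pos: [0.4341, -0.141, 0.2102]
ee_rot: [-3.14, -1.046, -0.067]
wrist_force: [-0.1, 0.6, -0.9]
width: 0.0555
finger_force: 30.0
```

```bash
python3 - <<'E'
from plan import *
rel(1)
E
```

```text
tip lift 34.5 off 7.0 y -2.2 rot err (tool)  [-0.002 -0.001  0.002]
('joint_positions', array([-0.58, -0.18,  2.2 ,  1.29,  0.46,  0.03])) ('wrist_force', array([-0.11,  0.59, -0.89])) ('wrist_torque', array([ 0.11,  0.48, -0.02]))
```

play_rows(translation=[[-0.25,-0.05,0],[-0.2,0,0],[-0.18,0,0],[-0.12,0,0],[0,0,0]], twist=[[0,0,0],[0,0,0],[0,0,0],[0,0,0],[0,0,0]], gripper=[-1,-1,-1,-1,-1])

```text
time: 51.15
tool_pos: [0.4192, -0.1377, 0.184]
ee_rot: [-3.14, -1.046, -0.067]
wrist_force: [-0.3, -0.4, -1.1]
width: 0.0559
finger_force: 30.0
```

play_rows(translation=[[0,0,0],[0,0,0],[0,0,0],[0,0,0],[0,0,-0.5],[0,0,-0.8],[0,0,-0.8],[0,0,0]], twist=[[0,0,0],[0,0,0],[0,0,0],[0,0,0],[0,0,0],[0,0,0],[0,0,0],[0,0,0]], gripper=[0.6,0.6,0.6,0.6,0.6,0.6,0.6,0.6])

```text
time: 51.95
tool_pos: [0.3454, -0.133, 0.2287]
ee_rot: [3.133, -1.051, -0.059]
wrist_force: [-0.1, -1.0, -0.0]
width: 0.0754
finger_force: 0.0
```

play_rows(translation=[[0.5,0,-0.6],[0.5,0,-0.6],[0.4,-0.7,-0.3],[0.4,-0.7,-0.3],[0,-0.8,0],[0,0,0]], twist=[[0,0,0],[0,0,0],[0,0,0],[0,0,0],[0,0,0],[0,0,0]], gripper=[0.6,0.6,0,-1,-1,-1])

```text
time: 52.55
tool_pos: [0.332, -0.0399, 0.3245]
ee_rot: [-3.14, -1.045, -0.053]
wrist_force: [0.7, 0.0, -0.6]
width: 0.0469
finger_force: 0.0
```

```bash
python3 - <<'E'
from plan import *
out=[]
for c in("top","scene"):
    im=robot.snapshot(c)[:,:,::-1];cv2.imwrite(f"pics/r_{c}.png",im);print(c,[[(round(d["score"],2),np.round(d["centre"],3).tolist()) for d in getattr(robot,f)(n,c) if d["centre"][1]<.6] for f,n in(("spot_point","block_d"),("spot_point","keeper_bar"),("recognise","keeper_bar"))])
    u,v=(280,135) if c=="top" else (270,130)
    out.append(cv2.resize(im[v:v+110,u:u+100],(400,440),interpolation=cv2.INTER_CUBIC))
cv2.imwrite("pics/p7.png",np.hstack(out));p,_=cur();print(p)
E
```

```text
top [[(0.73, [0.585, -0.146, 0.051]), (0.72, [0.695, -0.157, 0.055]), (0.65, [0.619, -0.152, 0.055]), (0.51, [0.658, -0.155, 0.049])], [(0.86, [0.473, -0.225, -0.002])], [(0.7, [0.579, -0.145, 0.079]), (0.46, [0.625, -0.154, 0.094])]]
scene [[(0.69, [0.617, -0.147, 0.055]), (0.62, [0.696, -0.156, 0.053]), (0.48, [0.66, -0.155, 0.051])], [(0.74, [0.638, -0.156, 0.006]), (0.56, [0.47, -0.224, -0.002]), (0.45, [0.477, 0.531, 0.0])], [(0.73, [0.486, -0.214, 0.03])]]
[ 0.33108732 -0.04581794  0.32360436]
```

View pics/p7.png

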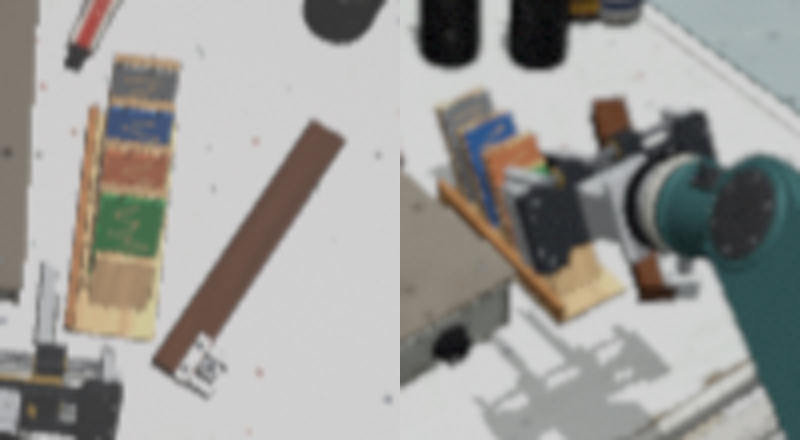

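All four blocks stand in the rack, grey to green from back to front, carved faces forward. The bar's free end is near (328,130) in the crop and its heel near (190,370). Now measuring the bar and planning the push.

```bash
cat >> plan.py <<'E'
POST=R.from_euler('z',YAW).apply([-.125,-.082,0])[:2]+RK
def bar(cam="top",im=None):
    im=robot.snapshot(cam)[:,:,::-1].copy() if im is None else im
    c=(.58,-.25);p=dist(cam,im,c,.03,.16,.0005);hs=cv2.cvtColor(p,cv2.COLOR_BGR2HSV)
    m=((hs[...,2]<135)&(hs[...,1]>60)&((hs[...,0]<14)|(hs[...,0]>165))).astype(np.uint8)*255
    m=cv2.morphologyEx(m,cv2.MORPH_OPEN,np.ones((15,15)))
    q=max(cv2.findContours(m,0,1)[0],key=cv2.contourArea);(u,v),(w,h),a=cv2.minAreaRect(q)
    if w<h:w,h,a=h,w,a-90
    x,y=c[0]+(u-320)*.0005,c[1]+(v-320)*.0005;a=np.radians(a)
    o=np.array([x,y])-R.from_euler('z',a).apply([.11,.028,0])[:2]
    print('bar centre',round(x,4),round(y,4),'size',w/2,h/2,'angle rel rack',round(a-YAW,4),'heel',o.round(4),'post',POST.round(4));return o,a
def push(th,yb=-.0025,xb=.215,z=.012):
    "closed fingers at bar coords (xb,yb) with the bar turned th from the rack"
    a=YAW+th;r=R.from_euler('z',a).apply([xb,yb,0])[:2]+POST;return flat(r[0],r[1],a,z)
E
python3 - <<'E'
from plan import *
o,a=bar(im=cv2.imread("pics/r_top.png"));th=a-YAW
path(flat(.36,-.12,0,.17),flat(.42,-.33,th+YAW,.17),push(th,-.035,z=.12),push(th,-.035,z=.010))
E
```

```text
bar centre 0.5753 -0.2562 size 255.1642608642578 30.34075164794922 angle rel rack -0.4759 heel [ 0.4665 -0.2238] post [ 0.4666 -0.2235]
cur [ 0.3311 -0.0458  0.3236] [-3.139 -1.043 -0.071]
0 11 rows t [0.12, 0.17, -0.05] w [0.03, -0.95, -0.06] end [0.3595, -0.1211, 0.369]
    bottom x,z: [[466, 155], [420, 139], [371, 136], [324, 146], [281, 167]]
1 6 rows t [0.44, 0.8, -0.0] w [0.01, 0.0, 0.9] end [0.4193, -0.3293, 0.3689]
    bottom x,z: [[281, 167], [307, 167], [328, 167], [343, 167], [352, 167]]
2 7 rows t [0.72, -0.29, 0.18] w [-0.0, 0.0, 0.0] end [0.634, -0.3627, 0.3183]
    bottom x,z: [[352, 167], [406, 154], [460, 142], [513, 129], [567, 116]]
3 3 rows t [-0.0, 0.01, 0.91] w [-0.01, 0.01, 0.0] end [0.6334, -0.3636, 0.2091]
    bottom x,z: [[567, 116], [567, 89], [567, 62], [567, 34], [566, 7]]
```

play_rows(translation=[[0.12,0.17,-0.05],[0.12,0.17,-0.05],[0.12,0.17,-0.05],[0.12,0.17,-0.05],[0.12,0.17,-0.05],[0.12,0.17,-0.05]], twist=[[0.03,-0.95,-0.06],[0.03,-0.95,-0.06],[0.03,-0.95,-0.06],[0.03,-0.95,-0.06],[0.03,-0.95,-0.06],[0.03,-0.95,-0.06]], gripper=[-1,-1,-1,-1,-1,-1])

```text
time: 53.55
tool_pos: [0.3401, -0.0869, 0.3533]
ee_rot: [3.13, -0.47, -0.024]
wrist_force: [1.0, 0.8, 0.4]
width: 0.0003
finger_force: 0.0
```

play_rows(translation=[[0.12,0.17,-0.05],[0.12,0.17,-0.05],[0.12,0.17,-0.05],[0.12,0.17,-0.05],[0.12,0.17,-0.05],[0,0,0]], twist=[[0.03,-0.95,-0.06],[0.03,-0.95,-0.06],[0.03,-0.95,-0.06],[0.03,-0.95,-0.06],[0.03,-0.95,-0.06],[0,0,0]], gripper=[-1,-1,-1,-1,-1,-1])

```text
time: 54.15
tool_pos: [0.3607, -0.1212, 0.3692]
ee_rot: [3.139, 0.002, 0.003]
wrist_force: [0.7, 0.2, -0.6]
width: 0.0005
finger_force: 0.0
```

play_rows(translation=[[0.44,0.8,0],[0.44,0.8,0],[0.44,0.8,0],[0.44,0.8,0],[0.44,0.8,0],[0.44,0.8,0],[0,0,0]], twist=[[0.01,0,0.9],[0.01,0,0.9],[0.01,0,0.9],[0.01,0,0.9],[0.01,0,0.9],[0.01,0,0.9],[0,0,0]], gripper=[-1,-1,-1,-1,-1,-1,-1])

```text
time: 54.85
tool_pos: [0.4195, -0.3314, 0.3685]
ee_rot: [-3.139, -0.0, -0.541]
wrist_force: [-0.2, 0.7, 0.2]
width: 0.0004
finger_force: 0.0
```

```bash
python3 - <<'E'
from plan import *
th=-.476
path(push(th,-.035,z=.12),push(th,-.035,z=.010))
E
```

```text
cur [ 0.4195 -0.3314  0.3685] [-3.139 -0.    -0.541]
0 6 rows t [0.83, -0.34, 0.21] w [-0.0, -0.0, -0.0] end [0.6323, -0.3639, 0.3183]
    bottom x,z: [[353, 167], [406, 154], [459, 141], [513, 129], [566, 116]]
1 3 rows t [0.01, -0.0, 0.91] w [-0.01, -0.0, -0.01] end [0.6334, -0.3645, 0.2091]
    bottom x,z: [[566, 116], [566, 89], [566, 62], [566, 34], [566, 7]]
```

play_rows(translation=[[0.83,-0.34,0.21],[0.83,-0.34,0.21],[0.83,-0.34,0.21],[0.83,-0.34,0.21],[0.83,-0.34,0.21],[0.83,-0.34,0.21],[0,0,0]], twist=[[0,0,0],[0,0,0],[0,0,0],[0,0,0],[0,0,0],[0,0,0],[0,0,0]], gripper=[-1,-1,-1,-1,-1,-1,-1])

```text
time: 55.55
tool_pos: [0.6358, -0.3579, 0.3138]
ee_rot: [-3.137, 0.006, -0.532]
wrist_force: [-0.9, -0.0, -0.5]
width: 0.0004
finger_force: 0.0
```

```bash
python3 - <<'E'
from plan import *
o,a=bar();th=a-YAW
path(push(th,-.035,z=.010),push(th,-.004,z=.010),push(-.3,-.0025,z=.01),push(-.12,-.0025,z=.01),push(-.03,-.0025,z=.01),push(0,-.0025,z=.01))
E
```

```text
Traceback (most recent call last):
  File "plan.py", line 59, in bar
    q=max(cv2.findContours(m,0,1)[0],key=cv2.contourArea);(u,v),(w,h),a=cv2.minAreaRect(q)
ValueError: max() iterable argument is empty
```

```bash
python3 - <<'E'
from plan import *
th=-.476
for c in("top","scene"):
    robot.snapshot(c);print(c,[[(round(d["score"],2),np.round(d["centre"],3).tolist()) for d in getattr(robot,f)("keeper_bar",c)] for f in("spot_point","recognise")])
path(push(th,-.035,z=.010),push(th,-.004,z=.010),push(-.3,-.0025,z=.01),push(-.15,-.0025,z=.01),push(-.05,-.0025,z=.01),push(0,-.0025,z=.01))
E
```

```text
top [[], []]
scene [[], [(0.38, [0.66, -0.291, 0.029]), (0.26, [0.542, -0.128, 0.025])]]
cur [ 0.6323 -0.3586  0.3213] [-3.139e+00 -2.000e-03 -5.350e-01]
0 4 rows t [0.02, 0.03, 0.7] w [-0.01, -0.0, 0.01] end [0.6328, -0.3644, 0.2093]
    bottom x,z: [[566, 119], [566, 91], [566, 63], [566, 35], [566, 7]]
1 1 rows t [-0.0, -0.79, 0.01] w [0.02, -0.02, -0.0] end [0.6491, -0.3373, 0.2088]
    bottom x,z: [[566, 7], [570, 7], [574, 7], [578, 7], [582, 7]]
2 2 rows t [-0.01, -0.49, -0.0] w [-0.0, 0.0, -0.88] end [0.667, -0.3024, 0.2089]
    bottom x,z: [[582, 7], [585, 7], [589, 7], [591, 7], [594, 7]]
3 2 rows t [-0.01, -0.4, -0.0] w [-0.0, 0.0, -0.75] end [0.6764, -0.2719, 0.2089]
    bottom x,z: [[594, 7], [596, 7], [597, 7], [599, 7], [600, 7]]
4 2 rows t [-0.01, -0.27, -0.0] w [-0.0, 0.0, -0.5] end [0.6797, -0.2505, 0.2089]
    bottom x,z: [[600, 7], [601, 7], [601, 7], [602, 7], [602, 7]]
5 1 rows t [0.0, -0.28, -0.0] w [-0.0, 0.0, -0.5] end [0.681, -0.2394, 0.2089]
    bottom x,z: [[602, 7], [602, 7], [603, 7], [603, 7], [603, 7]]
```

play_rows(translation=[[0.02,0.03,0.7],[0.02,0.03,0.7],[0.02,0.03,0.7],[0.02,0.03,0.7],[0,0,0],[0,0,0]], twist=[[0,0,0.01],[0,0,0.01],[0,0,0.01],[0,0,0.01],[0,0,0],[0,0,0]], gripper=[-1,-1,-1,-1,-1,-1])

```text
time: 56.5
tool_pos: [0.6333, -0.3641, 0.2078]
ee_rot: [-3.139, 0.001, -0.539]
wrist_force: [1.0, -1.1, 0.2]
width: 0.0004
finger_force: 0.0
```

play_rows(translation=[[0,-0.3,0],[0,-0.3,0],[0,-0.2,0],[0,-0.2,0],[0,-0.2,0],[0,-0.2,0],[0,0,0]], twist=[[0,0,0],[0,0,0],[0,0,0],[0,0,-0.37],[0,0,-0.37],[0,0,-0.37],[0,0,0]], gripper=[-1,-1,-1,-1,-1,-1,-1])

```text
time: 57.2
tool_pos: [0.6624, -0.3141, 0.2072]
ee_rot: [-3.138, 0.001, -0.425]
wrist_force: [-0.4, 0.1, -0.3]
width: 0.0008
finger_force: 0.0
```

```bash
python3 - <<'E'
from plan import *
for c in("top","scene"):
    robot.snapshot(c);print(c,[[(round(d["score"],2),np.round(d["centre"],3).tolist()) for d in getattr(robot,f)("keeper_bar",c)] for f in("spot_point","recognise")])
path(push(-.36,-.0025,z=.01),push(-.05,-.0025,z=.01))
E
```

```text
top [[], []]
scene [[], [(0.6, [0.68, -0.267, 0.029])]]
cur [ 0.6615 -0.3156  0.2067] [-3.139e+00  2.000e-03 -4.280e-01]
0 1 rows t [-0.01, -0.04, -0.06] w [-0.03, 0.02, -0.05] end [0.6618, -0.314, 0.2091]
    bottom x,z: [[590, 5], [590, 5], [591, 6], [591, 7], [591, 7]]
1 4 rows t [-0.01, -0.42, 0.0] w [0.0, -0.0, -0.77] end [0.6805, -0.2497, 0.2091]
    bottom x,z: [[591, 7], [595, 7], [598, 7], [601, 7], [603, 7]]
```

play_rows(translation=[[0,-0.2,-0.03],[0,-0.2,-0.03],[0,-0.2,0],[0,-0.2,0],[0,-0.2,0],[0,-0.2,0],[0,0,0]], twist=[[0,0,-0.37],[0,0,-0.37],[0,0,-0.37],[0,0,-0.37],[0,0,-0.37],[0,0,-0.37],[0,0,0]], gripper=[-1,-1,-1,-1,-1,-1,-1])

```text
time: 58.2
tool_pos: [0.6779, -0.2687, 0.2098]
ee_rot: [-3.138, -0.0, -0.203]
wrist_force: [-0.3, 1.1, 0.9]
width: 0.0007
finger_force: 0.0
```

```bash
python3 - <<'E'
from plan import *
for c in("top","scene"):
    im=robot.snapshot(c);cv2.imwrite(f"pics/s_{c}.png",im[:,:,::-1]);print(c,[[(round(d["score"],2),np.round(d["centre"],3).tolist()) for d in getattr(robot,f)("keeper_bar",c)] for f in("spot_point","recognise")])
a=cv2.imread("pics/s_top.png");b=cv2.imread("pics/s_scene.png")
cv2.imwrite("pics/p8.png",np.hstack([cv2.resize(a[130:240,280:380],(400,440),interpolation=cv2.INTER_CUBIC),cv2.resize(b[130:240,270:370],(400,440),interpolation=cv2.INTER_CUBIC)]))
path(push(-.12,-.0025,z=.01),push(-.04,-.0025,z=.01),push(0,-.0025,z=.01))
E
```

```text
top [[(0.24, [0.621, -0.15, 0.053])], []]
scene [[], [(0.61, [0.685, -0.239, 0.028])]]
cur [ 0.6774 -0.2705  0.2097] [-3.139 -0.    -0.206]
0 1 rows t [-0.02, -0.13, 0.02] w [-0.03, -0.0, -0.23] end [0.6777, -0.2653, 0.209]
    bottom x,z: [[601, 8], [601, 8], [601, 7], [601, 7], [601, 7]]
1 1 rows t [-0.02, -0.43, -0.0] w [0.0, -0.0, -0.8] end [0.68, -0.2482, 0.2089]
    bottom x,z: [[601, 7], [601, 7], [602, 7], [602, 7], [602, 7]]
2 1 rows t [0.0, -0.22, -0.0] w [0.0, -0.0, -0.4] end [0.6809, -0.2395, 0.2089]
    bottom x,z: [[602, 7], [603, 7], [603, 7], [603, 7], [603, 7]]
```

View pics/p8.png

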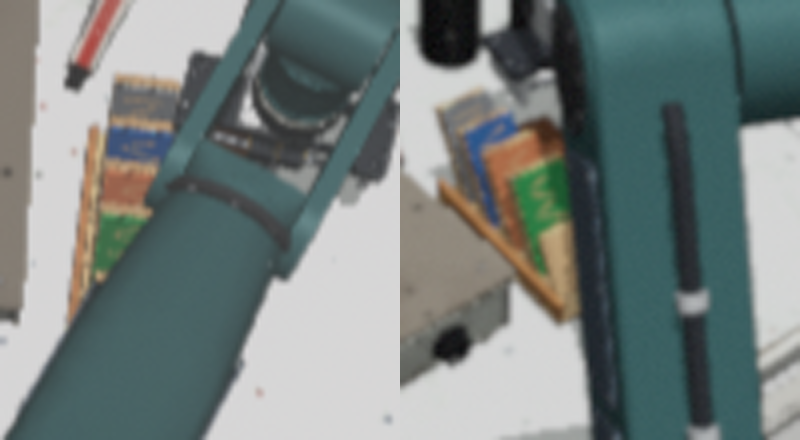

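The arm hides the bar, but the push is going as planned. At the end the gripper body will pass close over the block tops, so I'm raising the tip to about 19 mm, still on the 30 mm bar face, before finishing.

play_rows(translation=[[0,0,-0.22],[0,-0.1,0],[0,-0.1,0],[0,-0.1,0],[0,-0.1,0],[0,-0.1,0],[0,0,0]], twist=[[0,0,0],[0,0,-0.2],[0,0,-0.2],[0,0,-0.2],[0,0,-0.2],[0,0,-0.2],[0,0,0]], gripper=[-1,-1,-1,-1,-1,-1,-1])

```text
time: 59.2
tool_pos: [0.6812, -0.2504, 0.2201]
ee_rot: [-3.141, -0.003, -0.104]
wrist_force: [-0.4, -3.2, 5.3]
width: 0.0006
finger_force: 3.1
```

```bash
python3 - <<'E'
from plan import *
path(push(-.04,-.0025,z=.019),push(0,-.0025,z=.019),push(.005,-.0025,z=.019))
E
```

```text
cur [ 0.6812 -0.2504  0.2201] [-3.141e+00 -3.000e-03 -1.040e-01]
0 1 rows t [-0.03, -0.05, 0.05] w [-0.01, -0.03, -0.01] end [0.6803, -0.2483, 0.2181]
    bottom x,z: [[604, 18], [604, 17], [603, 17], [603, 17], [603, 16]]
1 1 rows t [-0.0, -0.22, 0.0] w [-0.0, 0.0, -0.4] end [0.6812, -0.2395, 0.2181]
    bottom x,z: [[603, 16], [603, 16], [603, 16], [603, 16], [603, 16]]
2 1 rows t [-0.0, -0.03, 0.0] w [-0.0, 0.0, -0.05] end [0.6812, -0.2383, 0.2181]
    bottom x,z: [[603, 16], [603, 16], [603, 16], [603, 16], [603, 16]]
```

There is 5 N upward on the tool, so something on the gripper is probably touching a block. I'll back off and look, then finish with the gripper turned a quarter turn so its body stays clear.

play_rows(translation=[[0,0.3,0],[0,0.6,0],[0,0.6,0],[0,0.6,-0.3],[0,0,-0.9],[0,0,-0.9],[0,0,-0.9],[0,0,-0.5]], twist=[[0,0,0],[0,0,0],[0,0,0],[0,0,0],[0,0,0],[0,0,0],[0,0,0],[0,0,0]], gripper=[-1,-1,-1,-1,-1,-1,-1,-1])

```text
time: 60.0
tool_pos: [0.6718, -0.3344, 0.3608]
ee_rot: [-3.138, -0.002, -0.104]
wrist_force: [0.7, -0.2, -0.2]
width: 0.0008
finger_force: 0.0
```

play_rows(translation=[[-0.8,0.5,0],[-0.8,0.5,0],[-0.8,0.5,0],[-0.8,0.5,0],[-0.8,0.5,0],[-0.8,0.5,0],[0,0,0]], twist=[[0,0,0.9],[0,0,0.9],[0,0,0.9],[0,0,0.9],[0,0,0.9],[0,0,0.9],[0,0,0]], gripper=[-1,-1,-1,-1,-1,-1,-1])

```text
time: 60.7
tool_pos: [0.4503, -0.3849, 0.3562]
ee_rot: [-3.138, 0.008, -0.649]
wrist_force: [-0.7, -0.5, -0.1]
width: 0.0001
finger_force: 0.0
```

```bash
python3 - <<'E'
from plan import *
for c in("top","scene"):
    im=robot.snapshot(c);cv2.imwrite(f"pics/t_{c}.png",im[:,:,::-1]);print(c,[[(round(d["score"],2),np.round(d["centre"],3).tolist()) for d in robot.spot_point(n,c) if d["centre"][1]<.3] for n in("keeper_bar","block_d")])
a=cv2.imread("pics/t_top.png");b=cv2.imread("pics/t_scene.png")
cv2.imwrite("pics/p9.png",np.hstack([cv2.resize(a[130:240,280:380],(400,440),interpolation=cv2.INTER_CUBIC),cv2.resize(b[130:240,270:370],(400,440),interpolation=cv2.INTER_CUBIC)]))
print(cur()[0],robot.get_obs()["joint_positions"].round(2),robot.get_obs()["wrist_force"].round(1))
try: bar(im=a)
except Exception as e: print(e)
E
```

```text
top [[(0.61, [0.474, -0.227, -0.002])], [(0.75, [0.658, -0.152, 0.048]), (0.65, [0.581, -0.147, 0.052]), (0.49, [0.62, -0.153, 0.053]), (0.49, [0.7, -0.154, 0.052])]]
scene [[(0.7, [0.471, -0.222, -0.0])], [(0.74, [0.585, -0.148, 0.052]), (0.6, [0.661, -0.153, 0.054]), (0.54, [0.62, -0.149, 0.054])]]
[ 0.45509104 -0.38492415  0.35779618] [-0.8   0.2   1.33  0.    1.61  1.42] [ 0.2 -1.3 -0.2]
bar centre 0.5796 -0.2076 size 254.86790466308594 32.15204620361328 angle rel rack -0.0584 heel [ 0.4671 -0.2221] post [ 0.4666 -0.2235]
```

View pics/p9.png

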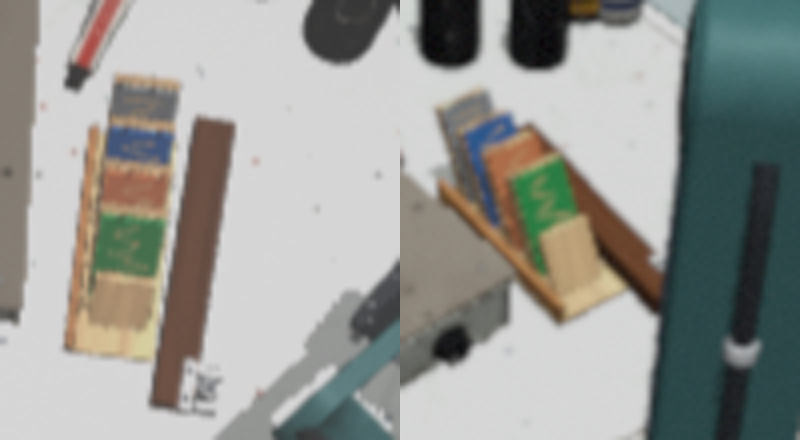

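Blocks are intact and the bar is at -0.058 rad with its heel on the post. Finishing with the gripper turned.

```bash
cat >> plan.py <<'E'
def push2(th,yb,xb=.215,z=.012):
    p,_=push(th,yb,xb,z);return p,R.from_euler('z',YAW+th+np.pi/2)*R.from_euler('x',np.pi)
E
python3 - <<'E'
from plan import *
p,_=push2(-.058,-.05,z=.13)
path((p-[.08,0.03,-.02],_),push2(-.058,-.05,z=.13),push2(-.058,-.05,z=.012))
E
```

```text
cur [ 0.4551 -0.3849  0.3578] [-3.139e+00  2.000e-03 -6.430e-01]
0 21 rows t [0.22, -0.01, 0.01] w [-0.0, -0.0, -1.0] end [0.5958, -0.3251, 0.3496]
    bottom x,z: [[393, 156], [420, 154], [471, 151], [532, 149], [587, 147]]
1 3 rows t [0.29, 0.62, 0.17] w [-0.0, -0.01, 0.02] end [0.6737, -0.2991, 0.3293]
    bottom x,z: [[587, 147], [606, 142], [626, 137], [645, 132], [664, 127]]
2 4 rows t [0.0, 0.0, 0.74] w [-0.0, -0.0, 0.0] end [0.6737, -0.299, 0.2109]
    bottom x,z: [[664, 127], [664, 98], [664, 68], [664, 39], [664, 9]]
```

play_rows(translation=[[0.22,-0.01,0.01],[0.22,-0.01,0.01],[0.22,-0.01,0.01],[0.22,-0.01,0.01],[0.22,-0.01,0.01],[0.22,-0.01,0.01],[0.22,-0.01,0.01]], twist=[[0,0,-1],[0,0,-1],[0,0,-1],[0,0,-1],[0,0,-1],[0,0,-1],[0,0,-1]], gripper=[-1,-1,-1,-1,-1,-1,-1])

```text
time: 61.7
tool_pos: [0.5132, -0.4028, 0.3548]
ee_rot: [-3.139, -0.0, 0.061]
wrist_force: [-1.0, 0.2, 0.2]
width: 0.0004
finger_force: 0.0
```

play_rows(translation=[[0.22,-0.01,0.01],[0.22,-0.01,0.01],[0.22,-0.01,0.01],[0.22,-0.01,0.01],[0.22,-0.01,0.01],[0.22,-0.01,0.01],[0.22,-0.01,0.01]], twist=[[0,0,-1],[0,0,-1],[0,0,-1],[0,0,-1],[0,0,-1],[0,0,-1],[0,0,-1]], gripper=[-1,-1,-1,-1,-1,-1,-1])

```text
time: 62.4
tool_pos: [0.5689, -0.3788, 0.352]
ee_rot: [-3.139, -0.002, 0.761]
wrist_force: [0.6, 0.5, 0.1]
width: 0.0009
finger_force: 0.0
```

play_rows(translation=[[0.22,-0.01,0.01],[0.22,-0.01,0.01],[0.22,-0.01,0.01],[0.22,-0.01,0.01],[0.22,-0.01,0.01],[0.22,-0.01,0.01],[0.22,-0.01,0.01],[0,0,0]], twist=[[0,0,-1],[0,0,-1],[0,0,-1],[0,0,-1],[0,0,-1],[0,0,-1],[0,0,-1],[0,0,0]], gripper=[-1,-1,-1,-1,-1,-1,-1,-1])

```text
time: 63.2
tool_pos: [0.5961, -0.324, 0.3495]
ee_rot: [-3.141, -0.003, 1.458]
wrist_force: [-0.2, -0.3, 0.0]
width: 0.0007
finger_force: 0.0
```

```bash
python3 - <<'E'
from plan import *
bar();path(push2(-.058,-.05,z=.13),push2(-.058,-.05,z=.012))
E
```

```text
bar centre 0.612 -0.212 size 190.03662109375 32.94364929199219 angle rel rack -0.0564 heel [ 0.4995 -0.2266] post [ 0.4666 -0.2235]
cur [ 0.5958 -0.3247  0.3496] [-3.141e+00 -3.000e-03  1.455e+00]
0 3 rows t [0.29, 0.62, 0.17] w [-0.0, -0.01, 0.02] end [0.6737, -0.2988, 0.3292]
    bottom x,z: [[587, 147], [606, 142], [625, 137], [645, 132], [664, 127]]
1 4 rows t [-0.0, 0.0, 0.74] w [-0.0, 0.0, -0.0] end [0.6737, -0.2989, 0.2108]
    bottom x,z: [[664, 127], [664, 98], [664, 68], [664, 38], [664, 9]]
```

play_rows(translation=[[0.29,0.62,0.17],[0.29,0.62,0.17],[0.29,0.62,0.17],[0,0,0],[0,0,0.74],[0,0,0.74],[0,0,0.74],[0,0,0.74]], twist=[[0,-0.01,0.02],[0,-0.01,0.02],[0,-0.01,0.02],[0,0,0],[0,0,0],[0,0,0],[0,0,0],[0,0,0]], gripper=[-1,-1,-1,-1,-1,-1,-1,-1])

```text
time: 64.05
tool_pos: [0.6723, -0.3005, 0.2105]
ee_rot: [3.141, 0.001, 1.447]
wrist_force: [0.5, -0.5, 0.2]
width: 0.0006
finger_force: 0.0
```

play_rows(translation=[[0,0,0],[0.35,0,0],[0.35,0,0],[0.25,0,0],[0.1,0,0],[0,0,0]], twist=[[0,0,0],[0,0,0],[0,0,0],[0,0,0],[0,0,0],[0,0,0]], gripper=[-1,-1,-1,-1,-1,-1])

```text
time: 64.65
tool_pos: [0.6783, -0.2568, 0.2127]
ee_rot: [3.14, 0.001, 1.45]
wrist_force: [-0.1, -0.2, 0.7]
width: 0.0004
finger_force: 0.0
```

```bash
python3 - <<'E'
from plan import *
path(push2(-.058,.002,z=.012),push2(-.015,.002,z=.012),push2(0.0,.002,z=.012))
E
```

```text
cur [ 0.6783 -0.2568  0.2127] [3.14e+00 1.00e-03 1.45e+00]
0 1 rows t [0.24, 0.02, 0.04] w [0.02, 0.01, 0.01] end [0.6803, -0.2473, 0.2111]
    bottom x,z: [[669, 11], [670, 10], [670, 10], [670, 10], [671, 9]]
1 1 rows t [0.23, -0.01, 0.0] w [-0.0, 0.0, -0.43] end [0.681, -0.2382, 0.2111]
    bottom x,z: [[671, 9], [672, 9], [673, 9], [674, 9], [675, 9]]
2 1 rows t [0.08, 0.0, 0.0] w [-0.0, 0.0, -0.15] end [0.6812, -0.235, 0.2111]
    bottom x,z: [[675, 9], [675, 9], [676, 9], [676, 9], [676, 9]]
```

play_rows(translation=[[0.1,0,0.02],[0.1,0,0],[0.1,0,0],[0.1,0,0],[0.06,0,0],[0,0,0]], twist=[[0,0,0],[0,0,0],[0,0,-0.2],[0,0,-0.2],[0,0,0],[0,0,0]], gripper=[-1,-1,-1,-1,-1,-1])

```text
time: 65.25
tool_pos: [0.6799, -0.2394, 0.2103]
ee_rot: [-3.141, 0.0, 1.489]
wrist_force: [-1.4, 0.0, 0.0]
width: 0.0004
finger_force: 0.0
```

```bash
python3 - <<'E'
from plan import *
path(push2(0.0,.002,z=.012))
try: bar()
except Exception as e: print(e)
E
```

```text
cur [ 0.6799 -0.2394  0.2103] [-3.141  0.     1.489]
0 1 rows t [0.11, 0.03, -0.02] w [-0.0, 0.0, -0.19] end [0.6814, -0.2351, 0.2111]
    bottom x,z: [[673, 8], [674, 9], [675, 9], [676, 9], [677, 9]]
bar centre 0.695 -0.2045 size 23.0 15.0 angle rel rack 0.063 heel [ 0.585  -0.2325] post [ 0.4666 -0.2235]
```

play_rows(translation=[[0.06,0,0],[0.05,0,0],[0,0,0]], twist=[[0,0,-0.1],[0,0,-0.1],[0,0,0]], gripper=[-1,-1,-1])

```text
time: 65.6
tool_pos: [0.6802, -0.236, 0.2107]
ee_rot: [3.141, 0.002, 1.509]
wrist_force: [-1.1, -3.5, -0.6]
width: 0.0005
finger_force: 1.7
```

play_rows(translation=[[-0.4,0,0],[-0.8,0,0],[-0.8,0,-0.4],[0,0,-0.9],[0,0,-0.9],[0,0,-0.9],[0,0,0]], twist=[[0,0,0],[0,0,0],[0,0,0],[0,0,0],[0,0,0],[0,0,0],[0,0,0]], gripper=[-1,-1,-1,-1,-1,-1,-1])

```text
time: 66.3
tool_pos: [0.6757, -0.3163, 0.343]
ee_rot: [3.129, 0.005, 1.508]
wrist_force: [0.5, 0.2, 0.4]
width: 0.0005
finger_force: 0.0
```

play_rows(translation=[[-0.4,-0.8,0],[-0.4,-0.8,0],[-0.4,-0.8,0],[-0.4,-0.8,0],[-0.4,-0.8,0],[-0.4,-0.8,0],[0,0,0]], twist=[[0,0,0],[0,0,0],[0,0,0],[0,0,0],[0,0,0],[0,0,0],[0,0,0]], gripper=[-1,-1,-1,-1,-1,-1,-1])

```text
time: 67.0
tool_pos: [0.4742, -0.401, 0.3334]
ee_rot: [-3.139, -0.0, 1.504]
wrist_force: [0.9, 0.4, -0.7]
width: 0.0009
finger_force: 0.0
```

```bash
python3 - <<'E'
from plan import *
try: bar()
except Exception as e: print(e)
im=robot.snapshot("top")[:,:,::-1];cv2.imwrite("pics/p10.png",cv2.resize(im[130:240,280:400],(720,600),interpolation=cv2.INTER_CUBIC))
for c in("top","scene"):
    if c=="scene":robot.snapshot(c)
    print(c,[[(round(d["score"],2),np.round(d["centre"],3).tolist()) for d in robot.spot_point(n,c) if d["centre"][1]<.3] for n in("keeper_bar","block_d")])
print(robot.get_obs()["time"])
E
```

```text
bar centre 0.5788 -0.201 size 255.3988800048828 32.727699279785156 angle rel rack -0.001 heel [ 0.4673 -0.2219] post [ 0.4666 -0.2235]
top [[(0.59, [0.473, -0.223, 0.0])], [(0.85, [0.581, -0.144, 0.05]), (0.57, [0.696, -0.156, 0.052]), (0.49, [0.66, -0.154, 0.048]), (0.46, [0.622, -0.15, 0.052])]]
scene [[(0.82, [0.469, -0.221, -0.0])], [(0.75, [0.585, -0.147, 0.052]), (0.55, [0.695, -0.155, 0.051]), (0.54, [0.658, -0.156, 0.052]), (0.52, [0.619, -0.147, 0.052])]]
67.35
```

View pics/p10.png

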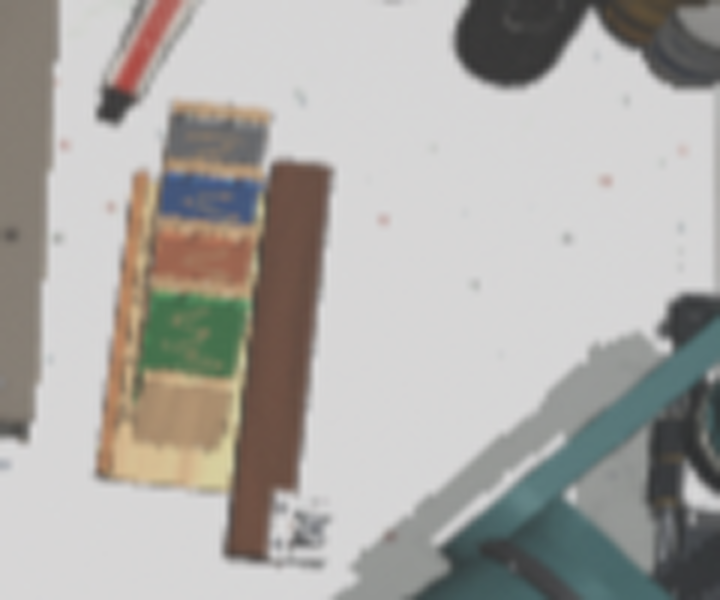

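The bar lies straight along the rack: -0.001 rad, with its heel within about 2 mm of the post. All four blocks stand leaning in their slots, and the robot is clear. Handing in.

```bash
python3 -c "
from bench import robot
print(robot.close_job())"
```

```text
the job is handed in; nothing more can be done
None
```

All four blocks are standing in the rack, carved faces forward, the keeper bar is shut (about 0.001 rad off parallel, heel within about 2 mm of the post), the robot never worked near the jar or the ink tin, and the job was handed in at about 67 s of the 205 s allowed; no verdict was shown.

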